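# Put the thin acrylic jar away in the tilt-out drawer and latch it

### The job

Tilt the white drawer right out, stand the empty acrylic jar upright in it, push the drawer fully shut and then swing the turnbutton all the way across its front so it cannot fall open. The jar is thin and cracks easily: grip it with no more than about 12 N, set it down instead of dropping it, and never knock it. Leave the bowl, the salt cellar and both tongs where they are.

Things in the scene. Friction and masses are not known exactly. Their poses are not given: they have to be found in the camera images.
- unit: Fixed galvanised drawer unit, 135 deep (x), 196 wide (y), 150 high. Origin on the shelf under the middle of the drawer's front face; x points into the unit (away from the robot at yaw 0), z up. Its top plate covers only x 50 to 135, z 145 to 150, so behind the lip the drawer's mouth is open from above. At its -y end a pillar (x -28 to 2, y -120 to -98, 100 high) carries the turnbutton.
- drawer (a joint): Tilt of the white plastic drawer, rad: 0 shut, 0.55 right out (stop). Hinged along its lower front edge (a line along unit y through unit point (0, 0, 20 mm)); its top comes out towards unit -x. Stiff: stays where left, about 3 N at the lip moves it. The top edge of its front can be hooked from inside or pinched from above.
- drawer_lip (a point): Middle of the top edge of the drawer's front panel, 136 mm above the hinge along the panel and 4 mm behind its outer face. Panel 8 to 10 mm thick and 170 wide. Axes turn with the drawer: z up along the panel, x inwards.
- drawer_floor (a point): Centre of the drawer's inner floor, 48.5 mm behind and 6 mm above the hinge in the drawer's frame; axes turn with the drawer (z square to the floor, x to its back, y along the front). Inside 80 (x) x 158 (y) mm; side and back walls rise 77 mm above the floor, the front panel 130. The mouth (+z) leans to unit -x when the drawer is out.
- turnbutton (a joint): Angle of the aluminium turnbutton, rad, about a vertical pin on the pillar: 0 when its arm points straight out (unit -x), negative when it points away from the drawer, 1.57 when it lies along unit +y across the front of the shut drawer; stops at -0.9 and 1.6. Grows clockwise seen from above; light friction.
- turnbutton_pivot (a point): Point on the turnbutton's pin at the top of its flat arm, 111 mm above the shelf, at unit (-14, -109). The arm (14 mm wide, 10 mm thick, underside 1 mm above the pillar) reaches 60 mm from the pin.
- turnbutton_fin (a point): Middle of the top of the upright finger fin on the turnbutton's arm, 40 mm out from the pin and 131 mm above the shelf. Fin 36 mm long along the arm (22 to 58 mm from the pin), 8 mm thick, 20 mm high above the arm. Push its side, or pinch it from above.
- jar: Empty thin-walled clear acrylic jar closed by an aluminium twist cap, standing upright; origin at the centre of its underside, z up its axis. Body 54 mm diameter up to 62 mm high, shoulder to 66 mm, cap 50 mm diameter from 66 to 84 mm. About 120 g. Cracks if gripped by more than about 12 N a finger or knocked.
- salt_cellar: Bystander: wooden salt cellar with swivel lid, 82 mm diameter, 77 mm high; origin at the centre of its underside.
- bowl: Bystander: white enamel bowl, 124 mm across the rim, 50 mm high; origin at the centre of its underside.
- tongs_near: Bystander: aluminium tongs lying flat, about 230 x 65 x 16 mm, long side along own x; origin at the middle of the underside. The pair nearer the drawer unit.
- tongs_far: Bystander: aluminium tongs, the same size, lying beside the other pair, further to +y; origin at the middle of the underside.
Not all that is in view belongs to the job. Of the things that look like the jar, take the one that is nearest to the robot's base at the start.

How it is judged (in metres and radians):
On the way, in this order (a step that is already met when the one before it is completed fails the run):
1. the drawer is tilted well out (over 0.40 rad) (value of joint drawer above 0.4 rad), for 0.2 s.
2. the jar is lifted clear of the shelf (height (world z) of jar above 0.03 m), for 0.1 s.
3. the jar stands in the tilted-out drawer, released (x of jar in the frame of drawer_floor between -0.035 and 0.035 m and y of jar in the frame of drawer_floor between -0.065 and 0.065 m and z of jar in the frame of drawer_floor between -0.01 and 0.025 m and value of joint drawer above 0.3 rad and contact force between the fingers and jar below 0.1 N), for 0.2 s.
4. the drawer is shut (within 0.06 rad) with the jar in it (x of jar in the frame of drawer_floor between -0.035 and 0.035 m and y of jar in the frame of drawer_floor between -0.065 and 0.065 m and z of jar in the frame of drawer_floor between -0.01 and 0.025 m and value of joint drawer below 0.06 rad), for 0.2 s.
5. the turnbutton is turned across the drawer (over 1.3 rad) (value of joint turnbutton above 1.3 rad and value of joint drawer below 0.06 rad), for 0.2 s.
At the end, for the whole second after the job is handed in: The jar stands in the drawer on its floor, upright within 0.3 rad and at rest; the drawer is shut within 0.06 rad (about 8 mm at the lip) and the turnbutton lies across its front (over 1.3 rad, its stop being 1.6) (all of step 5 and x of jar in the frame of drawer_floor between -0.035 and 0.035 m and y of jar in the frame of drawer_floor between -0.065 and 0.065 m and z of jar in the frame of drawer_floor between -0.01 and 0.025 m and angle between jar's own z axis and vertical below 0.3 rad and linear speed of jar below 0.02 m/s); the robot touches nothing.
It fails at once if the jar is squeezed too hard by the fingers (over 30 N in all, about half of it on each finger) (contact force between the fingers and jar above 30 N).
It fails at once if the jar is knocked or pressed (contact force with anything over 40 N) (contact force between jar and anything else above 40 N).
It fails at once if the jar is dropped (falls faster than 0.55 m/s out of the fingers, a free fall of 15 mm or more) (contact force between the fingers and jar below 0.1 N and linear speed of jar above 0.55 m/s).
It fails at once if the bowl, the salt cellar or a pair of tongs is disturbed (moved over 40 mm) (distance of any of salt_cellar, bowl, tongs_near, tongs_far from where it was at the start of the episode above 0.04 m).
It also fails if it takes over 69 s, if anything falls off the work surface, if the arm or the gripper's body presses on something with over 40 N, if the wrist force passes 120 N, or if a joint passes its speed limit or range.

### The arm

A 7-joint arm with a two-finger parallel gripper is mounted at the origin on the work surface. World frame = base frame: x ahead of the robot, y to its left, z up, the work surface at z = 0. Lengths are in mm, angles in rad, forces in N, time in s.
With the tool pointing down it reaches from about 400 to 850 mm from the base axis. Payload 10.4 kg.
Tool frame: the origin (TCP) lies on the centre line of the jaws, within the pads' length; the fingertips stand 25 mm ahead of it and the grasp point (between the pads) lies 6 mm ahead of it; z points along the fingers, y is the line along which they close (so a half turn about z gives the same grasp; the last joint's range is limited). The gripper opens to 85 mm and grips with 20 to 120 N. Pads are 22 mm wide; open, the fingers measure 114 mm over their backs; the gripper's body (76 mm by 85 mm) begins 54 mm behind the grasp point. The pads swing forward as they close: fully open they stand 13 mm farther back than shut.
Start: joints at [-1.314, 0.332, -0.065, 1.46, 0.022, 1.35, -0.088], TCP at [172.588, 600.721, 223.938] pointing down, gripper open.
Joint ranges: [-2.6, 2.6], [-0.5, 2.12], [-1.47, 1.34], [0.16, 2.42], [-1.27, 4.41], [0.06, 2.06], [-2.6, 2.6]. Speed limits (rad/s): [2.22, 2.22, 2.79, 2.79, 3.14, 3.14, 3.14].

### API

Orientations are given as a rotation vector (axis times angle).
In Python, from cell import env, read_camera, job gives the robot as it stands.
- The arm moves only by the tool carry_out, never from a script. Its argument "moves" is a list of rows, each an object with "grip": the opening, from -1 (shut) to 1 (fully open); "delta_pos": the shift along the tool's x, y, z normalised to -1 to 1, where 1 is 0.5 m, a list of three; "angular": the turn, a rotation vector about the tool's x, y, z normalised to -1 to 1, where 1 is pi rad, a list of three. A call has 1 to 10 rows; each row is the pose to reach, as a shift and turn from the pose commanded when the call began, along the tool's axes at that moment, turning the shorter way round; what a row does not reach only later rows make up. A row lasts 1/10 s, in which the tool goes at most 50 mm and 8.59 degrees, less where a joint would pass 70% of its speed; a pose out of reach is approached as far as the arm can. A call with a number of a shift or a turn outside -1 to 1 is refused whole. A call with a gripper value outside its range is refused whole. The fingers move at their own pace and stop on an object; "newtons" is the grip in N (left out, the last holds). Time passes only in rows, so rows that repeat a pose let the fingers close. It gives the time, the measured TCP pose, the force, the opening and the grip force at its end, in the units of the state.
- env.read_state(): the state, without advancing time (a new reading comes with each control period).
- read_camera(name): name is "side" or "top" or "wrist"; returns a dict with "image" (480x640x3 uint8, red, green, blue), "depth" (480x640 float32, mm along the optical axis (not along the pixel's ray), 0 where there is no reading), "mtx" (3x3 intrinsics, pixels), "T" (4x4, takes a point from camera to world coordinates). Camera axes: x right, y down, z forward; pixel columns grow to the right and rows downward; lengths in mm; the calibration is good to about 2 mm. A picture is of the moment at which its call begins.
- job.sign_off(): hands the job in; it is judged then, once.
The state is a dict: "time": time; "joint_pos": joint angles; "qd": joint speeds; "tau": joint torques, N m; "ee_pos": TCP position; "orientation": TCP orientation; "force": force on the tool from outside, world axes, zero at the start; "torque": the same for the moment, N m; "gripper_width": finger opening in mm; "grasp_force": force on a finger pad.
Only numpy, scipy, OpenCV 4.12 (cv2) and the standard library are available. Lean on these libraries where they do the work, as an engineer would, in place of code of your own. Each camera call takes 0.05 s, during which the arm holds its last target. There are 200 camera calls.

## Working session

There is one attempt and no reset: what is moved stays moved. The work goes in short steps, Python scripts to look and compute and a tool call to move; the robot and the scene stay as the last step left them, time stands still between calls to the robot, and variables do not carry over. Pictures are saved under pics/ and viewed, at most 10 in all, crops included, and the job is handed in when it is done.

Besides the shell and the picture viewer there is one more tool, called in YAML: its name, and indented under it one key for each argument. carry_out: Moves the arm, as the interface text tells. Its arguments: {"type":"object","properties":{"moves":{"type":"array"},"newtons":{"type":"number"}},"required":["moves"]}

```bash
mkdir -p pics; ls; cat > h.py <<'E'
import numpy as np, cv2
from scipy.spatial.transform import Rotation as R
from cell import env, read_camera, job
def snap(n,f):
    c=read_camera(n); cv2.imwrite('pics/'+f,c['image'][:,:,::-1]); np.savez('pics/'+f[:-4]+'.npz',**c); return c
def cloud(c):
    K=c['mtx'];d=c['depth'];v,u=np.mgrid[:480,:640]
    p=np.stack([(u-K[0,2])/K[0,0]*d,(v-K[1,2])/K[1,1]*d,d],-1)
    w=p@c['T'][:3,:3].T+c['T'][:3,3]; w[d<=0]=np.nan; return w
def ray(c,u,v,z):
    r=c['T'][:3,:3]@np.linalg.solve(c['mtx'],[u,v,1.]);o=c['T'][:3,3]
    return o+r*(z-o[2])/r[2]
E
python3 - <<'E'
from h import *
for n in ('top','side'):
    c=snap(n,n+'0.png'); print(n,c['T'].round(2).tolist(),c['mtx'].round(1).tolist(),(c['depth']>0).mean())
s=env.read_state();print(s)
E
```

```text
pics
top [[0.0, -0.98, 0.18, 310.06], [-1.0, -0.0, 0.0, 21.15], [-0.0, -0.18, -0.98, 1512.48], [0.0, 0.0, 0.0, 1.0]] [[508.3, 0.0, 322.8], [0.0, 508.3, 242.3], [0.0, 0.0, 1.0]] 0.9960384114583334
side [[0.97, -0.15, 0.2, 340.72], [-0.25, -0.57, 0.78, -887.7], [-0.01, -0.81, -0.59, 782.95], [0.0, 0.0, 0.0, 1.0]] [[495.4, 0.0, 317.6], [0.0, 495.4, 235.5], [0.0, 0.0, 1.0]] 0.995859375
{'time': 0.1, 'joint_pos': array([-1.31358922,  0.33279078, -0.06468998,  1.46082781,  0.02154868,
        1.34992276, -0.08852493]), 'qd': array([-1.11227368e-03, -1.32433462e-03, -4.22723955e-04, -2.33731689e-03,
       -1.36466446e-03, -5.88796961e-04,  5.28988141e-05]), 'tau': array([ 1.30080130e-03, -6.26741767e+01,  4.91574453e-02, -3.92424560e+01,
        1.63775717e-02,  6.72629481e-03,  1.03393015e-05]), 'ee_pos': array([172.50450149, 600.36741609, 223.2207361 ]), 'orientation': array([-4.38106641e-01, -3.11072773e+00,  1.95636431e-03]), 'force': array([-0.00203336, -0.59207085, -0.54154147]), 'torque': array([ 0.01412923,  0.00458726, -0.00012404]), 'grasp_force': 0.0, 'gripper_width': 85.15315739778445}
```

View pics/top0.png

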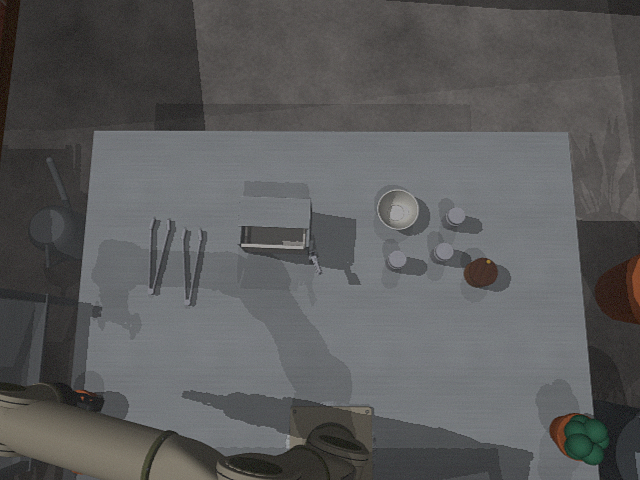

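View pics/side0.png

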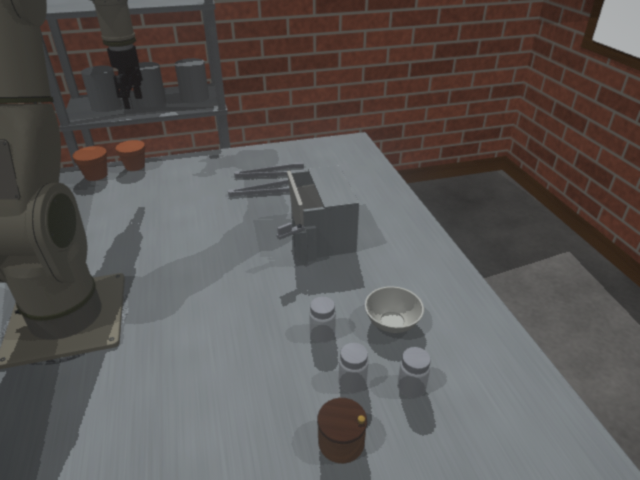

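The top view shows three jar-like things at caps (397,260), (443,253) and (456,217). The drawer unit is at about (275,222), its turnbutton at about (317,262), the bowl at (397,209), the salt cellar at (481,272) and the tongs at (160,255) and (193,265). The side view shows the jars at (322,308), (354,357) and (415,362). The jar meant is probably the one at (397,260), since it is nearest the base plate at (330,430). I'll measure it and check in a crop.

```bash
python3 - <<'E'
from h import *
c=np.load('pics/top0.npz');s=np.load('pics/side0.npz');w=cloud(c);ws=cloud(s)
# jars : clusters by height in top view
z=w[:,:,2];m=((z>70)&(z<95)).astype(np.uint8)
n,l,st,ce=cv2.connectedComponentsWithStats(m)
for i in range(1,n):
    if st[i,4]>80:
        p=w[l==i];print('top comp',ce[i].round(1),st[i,4],np.median(p,0).round(1),'mid',((np.nanpercentile(p,2,0)+np.nanpercentile(p,98,0))/2).round(1))
# same in side
z=ws[:,:,2];m=((z>78)&(z<90)&(ws[:,:,0]>300)).astype(np.uint8)
n,l,st,ce=cv2.connectedComponentsWithStats(m)
for i in range(1,n):
    if st[i,4]>80:
        p=ws[l==i];print('side comp',ce[i].round(1),st[i,4],np.median(p,0).round(1),'mid',((np.nanpercentile(p,2,0)+np.nanpercentile(p,98,0))/2).round(1))
# unit, heights image
for nm,W in (('top',w),('side',ws)):
  z=W[:,:,2];g=(W[:,:,0]>400)&(W[:,:,0]<900)&(W[:,:,1]>20)&(W[:,:,1]<320)
  for a,b in ((105,115),(118,127),(127,135),(140,147),(147,156),(156,170)):
    p=W[g&(z>a)&(z<b)]
    if len(p)>4:
        r=cv2.minAreaRect(p[:,:2].astype(np.float32));print(nm,a,b,len(p),np.median(p,0).round(1),cv2.boxPoints(r).round(0).tolist())
t=cv2.resize(c['image'][180:290,225:345],None,fx=5,fy=5,interpolation=cv2.INTER_CUBIC)
cv2.imwrite('pics/cropu.png',t[:,:,::-1])
t=cv2.resize(c['image'][190:300,370:510],None,fx=5,fy=5,interpolation=cv2.INTER_CUBIC)
cv2.imwrite('pics/cropj.png',t[:,:,::-1])
E
```

```text
top comp [455.6 215.6] 248 [ 654.9 -359.4   84. ] mid [ 655.6 -359.7   81.6]
top comp [443.6 251.2] 255 [ 550.5 -320.7   83.5] mid [ 551.3 -321.1   81.3]
top comp [396.8 259. ] 247 [ 527.6 -187.2   84.1] mid [ 528.1 -187.2   82.4]
top comp [484. 265.] 84 [ 513.2 -436.8   71.9] mid [ 511.6 -439.1   75.3]
top comp [561.8 431.7] 357 [  64.5 -612.7   88.3] mid [  56.2 -626.1   82.9]
top comp [334.9 428.7] 98 [ 70.1 -10.   80.2] mid [ 60.9 -12.4  81.9]
side comp [577.3  50.3] 369 [2196.7 1182.4   83.7] mid [2119.1 1181.5   84. ]
side comp [357.3  45.8] 694 [1164.9 1544.6   83.9] mid [1240.4 1544.8   84. ]
side comp [193.2  83.7] 82 [ 352.9 1196.9   84.1] mid [ 355.5 1209.8   84. ]
side comp [324.7 230.3] 265 [602.6  57.5  84. ] mid [603.8  50.2  84. ]
side comp [322.  305.4] 360 [ 528.6 -192.6   82.6] mid [ 529.1 -191.2   82. ]
side comp [353.6 353.6] 489 [ 551.6 -327.3   82.8] mid [ 551.6 -325.6   82.2]
side comp [415.9 358.1] 503 [ 655.5 -365.5   82.9] mid [ 656.1 -364.1   82.3]
top 105 115 161 [548.4  76.2 109.2] [[447.0, 239.0], [482.0, 27.0], [649.0, 55.0], [614.0, 267.0]]
top 118 12
[... 384 characters left out ...]

top 156 170 154 [552.9 166.1 157.6] [[542.0, 68.0], [684.0, 63.0], [691.0, 252.0], [549.0, 257.0]]
side 105 115 413 [580.3  59.1 109.4] [[451.0, 235.0], [483.0, 24.0], [687.0, 55.0], [655.0, 266.0]]
side 118 127 299 [587.5  60.  122.4] [[454.0, 237.0], [485.0, 25.0], [687.0, 54.0], [657.0, 266.0]]
side 127 135 278 [591.9  60.8 130.5] [[454.0, 237.0], [486.0, 25.0], [687.0, 56.0], [655.0, 267.0]]
side 140 147 387 [622.7 106.3 145.2] [[543.0, 58.0], [686.0, 51.0], [695.0, 255.0], [552.0, 262.0]]
side 147 156 1337 [641.2 143.1 148.8] [[543.0, 59.0], [687.0, 53.0], [695.0, 254.0], [550.0, 260.0]]
side 156 170 6 [550.1 144.1 156.7] [[545.0, 111.0], [549.0, 110.0], [559.0, 193.0], [554.0, 194.0]]
```

View pics/cropu.png

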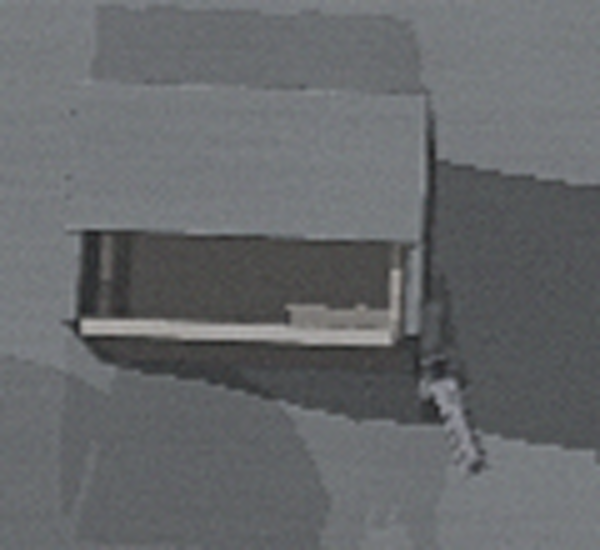

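View pics/cropj.png

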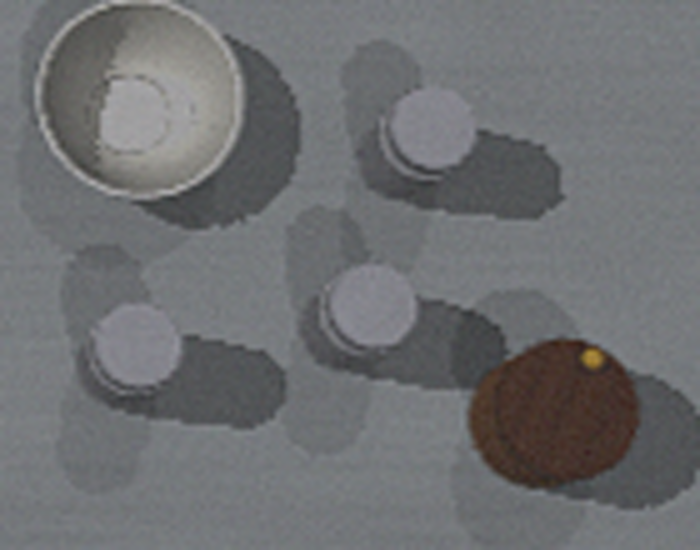

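The top crop shows the lip running from about crop (80,327) to (393,338), with the open mouth above it. The turnbutton arm runs from about (437,385) to (475,465), pointing away from the drawer, so its angle is negative. The jar crop shows three identical jars at crop (137,345), (372,306) and (432,128).

Their distances from the base are 560, 637 and 747 mm. The one at top pixel (397,259), world about (528,-188), is nearest, so that is the jar.

Next I move above the drawer lip, with the closing line along unit x.

```bash
cat >> h.py <<'E'
YAW=-0.041
def down(yaw,tilt=0.):
    # tool z down, tool y along unit x (yaw); tilt = drawer-like lean (body towards unit -x)
    u=R.from_euler('z',yaw)
    # columns x,y,z in unit frame
    ct,st=np.cos(tilt),np.sin(tilt)
    z=np.array([st,0,-ct]); y=np.array([ct,0,st]); x=np.cross(y,z)
    return u*R.from_matrix(np.stack([x,y,z],1))
def rel(target,Rt,s=None):
    s=s or env.read_state(); R0=R.from_rotvec(s['orientation'])
    d=R0.inv().apply(np.array(target)-s['ee_pos'])/500
    a=(R0.inv()*Rt).as_rotvec()/np.pi
    return d.round(4).tolist(),a.round(4).tolist()
ZH=R.from_euler('z',np.pi)
E
python3 - <<'E'
from h import *
s=env.read_state();R0=R.from_rotvec(s['orientation']);print(R0.as_matrix().round(3).tolist())
for k in (0,1):
    Rt=down(YAW)*(ZH if k else R.identity()); print(rel([510,160,300],Rt,s))
    Rt=Rt*R.from_euler('z',np.pi/2); print('x90',rel([500,160,300],Rt,s))
E
```

```text
[[-0.961, 0.276, -0.0], [0.276, 0.961, -0.001], [-0.0, -0.001, -1.0]]
([-0.892, -0.6602, -0.1527], [-0.0003, 0.0003, 0.424])
x90 ([-0.8728, -0.6658, -0.1527], [-0.0001, 0.0006, 0.924])
([-0.892, -0.6602, -0.1527], [-0.0003, -0.0004, -0.576])
x90 ([-0.8728, -0.6658, -0.1527], [-0.0004, -0.0, -0.076])
```

carry_out:
  moves:
    - {"grip":0,"delta_pos":[-0.89,-0.66,-0.15],"angular":[0,0,0.424]}
    - {"grip":0,"delta_pos":[-0.89,-0.66,-0.15],"angular":[0,0,0.424]}
    - {"grip":0,"delta_pos":[-0.89,-0.66,-0.15],"angular":[0,0,0.424]}
    - {"grip":0,"delta_pos":[-0.89,-0.66,-0.15],"angular":[0,0,0.424]}
    - {"grip":0,"delta_pos":[-0.89,-0.66,-0.15],"angular":[0,0,0.424]}
    - {"grip":0,"delta_pos":[-0.89,-0.66,-0.15],"angular":[0,0,0.424]}
    - {"grip":0,"delta_pos":[-0.89,-0.66,-0.15],"angular":[0,0,0.424]}
    - {"grip":0,"delta_pos":[-0.89,-0.66,-0.15],"angular":[0,0,0.424]}
    - {"grip":0,"delta_pos":[-0.89,-0.66,-0.15],"angular":[0,0,0.424]}
    - {"grip":0,"delta_pos":[-0.89,-0.66,-0.15],"angular":[0,0,0.424]}
  newtons: 20

```text
time: 1.1
ee_pos: [474.3, 205.3, 291.2]
orientation: [-2.271, -2.17, -0.0]
force: [1.5, 0.7, 0.3]
gripper_width: 42.9
grasp_force: 0.0
```

```bash
python3 - <<'E'
from h import *
s=env.read_state();print(rel([510,160,300],down(YAW),s),s['joint_pos'].round(2))
E
```

```text
([-0.0872, 0.0755, -0.0176], [-0.0, -0.0001, -0.0015]) [-0.86  0.05  0.39  1.66 -0.02  1.44 -0.52]
```

carry_out:
  moves:
    - {"grip":0,"delta_pos":[-0.087,0.075,-0.018],"angular":[0,0,0]}
    - {"grip":0,"delta_pos":[-0.087,0.075,-0.018],"angular":[0,0,0]}
    - {"grip":0,"delta_pos":[-0.087,0.075,-0.018],"angular":[0,0,0]}

```text
time: 1.4
ee_pos: [510.1, 160.3, 299.9]
orientation: [2.271, 2.171, -0.0]
force: [-1.2, 0.7, 0.1]
gripper_width: 42.9
grasp_force: 0.0
```

```bash
python3 - <<'E'
from h import *
s=env.read_state();print(s['ee_pos'],rel([510,160,300],down(YAW),s))
c=snap('wrist','w1.png');print(c['T'].round(3).tolist(),c['mtx'].round(1).tolist())
E
```

```text
[510.07296424 160.31512912 299.87847696] ([-0.0006, -0.0001, -0.0002], [0.0, 0.0001, -0.0012])
[[0.999, -0.042, -0.013, 513.885], [-0.044, -0.948, -0.316, 241.12], [0.001, 0.316, -0.949, 449.507], [0.0, 0.0, 0.0, 1.0]] [[349.5, 0.0, 324.8], [0.0, 349.5, 240.2], [0.0, 0.0, 1.0]]
```

View pics/w1.png

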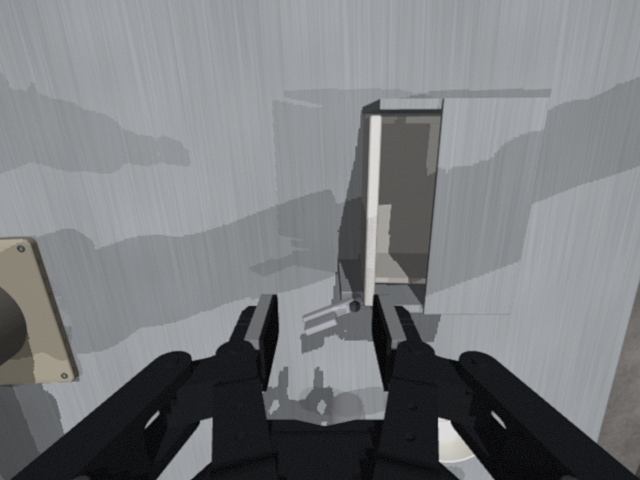

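The wrist view shows the white lip from about (375,115) to (368,305) and the top plate edge from (443,100) to (425,313). The turnbutton pin is at (354,305) and its fin runs to (305,325).

```bash
python3 - <<'E'
from h import *
c=dict(np.load('pics/w1.npz'));w=cloud(c);U=R.from_euler('z',YAW)
g=cv2.cvtColor(c['image'],cv2.COLOR_RGB2GRAY)
for v in (130,160,200,240,270,295):
    seg=g[v,350:400].astype(int);cols=np.where(seg>190)[0]+350
    if len(cols)<3: print(v,seg.max());continue
    a,b=cols[0],cols[-1];m=(a+b)/2
    print(v,a,b,'z',np.nanmedian(w[v,a+2:b-1,2]).round(1),ray(c,a-.5,v,156)[:2].round(1),ray(c,b+.5,v,156)[:2].round(1))
# lip ends
col=g[:,373].astype(int);print('rows bright',[ (v) for v in range(90,320) if col[v]>190][:1],[v for v in range(90,320) if col[v]>190][-1:])
for (u,v,z) in ((443,99,150),(425,313,150),(373,114,156),(369,305,156)): print(u,v,ray(c,u,v,z).round(1))
# turnbutton heights
for a,b in ((106,116),(124,137)):
    m=(w[...,2]>a)&(w[...,2]<b)&(w[...,0]>430)&(w[...,0]<548)&(w[...,1]>0)&(w[...,1]<75);p=w[m]
    if len(p)>5:
        r=cv2.minAreaRect(p[:,:2].astype(np.float32));print(a,b,len(p),np.median(p,0).round(1),cv2.boxPoints(r).round(1).tolist())
# top view, lip
t=dict(np.load('pics/top0.npz'));gt=cv2.cvtColor(t['image'],cv2.COLOR_RGB2GRAY)
for u in (250,262,275,290):
    seg=gt[238:255,u].astype(int);print(u,seg.tolist())
for u,v in ((241,245.3),(303,248)): print(ray(t,u,v,156).round(1))
for u,v in ((239,226),(308,228)): print(ray(t,u,v,150).round(1))
E
```

```text
130 371 379 z 155.5 [550.5 234.8] [557.7 234.5]
160 370 378 z 156.0 [549.6 211.3] [557.  210.9]
200 369 376 z 156.3 [548.6 177.9] [555.5 177.6]
240 368 374 z 156.2 [547.6 141.9] [553.8 141.7]
270 370 373 z nan [549.2 113. ] [552.9 112.9]
295 367 371 z 155.9 [546.3  87.8] [551.   87.6]
rows bright [116] [281]
443 99 [609.1 255.7 150. ]
425 313 [603.6  62.7 150. ]
373 114 [552.5 246.8 156. ]
369 305 [548.6  77.2 156. ]
106 116 586 [522.2  47.8 110.6] [[479.29998779296875, 37.79999923706055], [484.6000061035156, 24.299999237060547], [549.2999877929688, 49.5], [544.0, 63.0]]
124 137 303 [500.3  39.6 130. ] [[482.0, 36.29999923706055], [484.79998779296875, 28.600000381469727], [518.4000244140625, 40.79999923706055], [515.5999755859375, 48.5]]
250 [65, 61, 61, 57, 57, 76, 170, 156, 156, 65, 68, 68, 73, 65, 69, 70, 103]
262 [78, 74, 72, 76, 71, 76, 123, 160, 159, 153, 48, 66, 72, 70, 65, 62, 58]
275 [79, 74, 73, 70, 74, 69, 81, 165, 164, 160, 64, 61, 67, 72, 67, 67, 80]
290 [74, 69, 74, 98, 125, 124, 121, 120, 161, 161, 147, 55, 68, 68, 70, 63, 74]
[552.6 245.2 156. ]
[545.8  77.  156. ]
[607.4 253.5 150. ]
[602.5  64.2 150. ]
  return np.nanmean(a, axis, out=out, keepdims=keepdims)
```

```bash
cat >> h.py <<'E'
O=np.array([555.5,161.3,0])
def W(p): return O+R.from_euler('z',YAW).apply(np.array(p,float))
E
python3 - <<'E'
from h import *
s=env.read_state()
for z in (230,163): print(rel([551.3,161.5,z],down(YAW),s))
E
```

```text
([0.0021, 0.0845, 0.1391], [-0.0002, 0.0, -0.0003])
([0.0021, 0.0846, 0.2731], [-0.0002, 0.0, -0.0003])
```

carry_out:
  moves:
    - {"grip":0,"delta_pos":[0.002,0.084,0.05],"angular":[0,0,0]}
    - {"grip":0,"delta_pos":[0.002,0.084,0.14],"angular":[0,0,0]}
    - {"grip":0,"delta_pos":[0.002,0.084,0.2],"angular":[0,0,0]}
    - {"grip":0,"delta_pos":[0.002,0.084,0.24],"angular":[0,0,0]}
    - {"grip":0,"delta_pos":[0.002,0.084,0.273],"angular":[0,0,0]}
    - {"grip":0,"delta_pos":[0.002,0.084,0.273],"angular":[0,0,0]}

```text
time: 2.05
ee_pos: [548.7, 163.2, 160.7]
orientation: [-2.261, -2.177, 0.007]
force: [-1.3, 0.2, 0.4]
gripper_width: 43.0
grasp_force: 0.0
```

carry_out:
  moves:
    - {"grip":-0.9,"delta_pos":[0,0,0],"angular":[0,0,0]}
    - {"grip":-0.9,"delta_pos":[0,0,0],"angular":[0,0,0]}
    - {"grip":-0.9,"delta_pos":[0,0,0],"angular":[0,0,0]}
    - {"grip":-0.9,"delta_pos":[0,0,0],"angular":[0,0,0]}
    - {"grip":-0.9,"delta_pos":[0,0,0],"angular":[0,0,0]}
    - {"grip":-0.9,"delta_pos":[0,0,0],"angular":[0,0,0]}
  newtons: 20

```text
time: 2.65
ee_pos: [551.3, 161.5, 163.6]
orientation: [-2.267, -2.175, -0.0]
force: [-0.1, 0.6, 0.2]
gripper_width: 4.1
grasp_force: 0.0
```

```bash
python3 - <<'E'
from h import *
c=snap('wrist','w2.png')
E
```

```text
(no output)
```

View pics/w2.png

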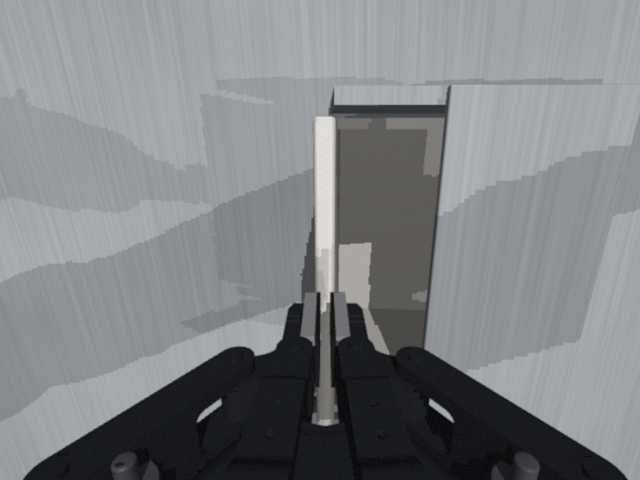

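The wrist view shows the lip (column 325, rows 115–300) running between the fingers at (310,320) and (342,320). I'll close fully and check the force.

carry_out:
  moves:
    - {"grip":-1,"delta_pos":[0,0,0],"angular":[0,0,0]}
    - {"grip":-1,"delta_pos":[0,0,0],"angular":[0,0,0]}
    - {"grip":-1,"delta_pos":[0,0,0],"angular":[0,0,0]}
    - {"grip":-1,"delta_pos":[0,0,0],"angular":[0,0,0]}

```text
time: 3.1
ee_pos: [551.3, 161.4, 163.4]
orientation: [-2.266, -2.175, 0.0]
force: [0.7, 0.9, -0.8]
gripper_width: -0.0
grasp_force: 0.0
```

```bash
python3 - <<'E'
from h import *
b=dict(np.load('pics/w2.npz'));c=snap('wrist','w3.png');print(c['T'][:3,3])
for n,q in (('w2',b),('w3',c)):
  g=cv2.cvtColor(q['image'],cv2.COLOR_RGB2GRAY);w=cloud(q)
  for v in (298,320,340,400):
    print(n,v,g[v,300:350:3].tolist());print('   z',w[v,300:350:3,2].round(0).tolist());print('   x',w[v,300:350:3,0].round(0).tolist(),w[v,325,1])
E
```

```text
[554.79198416 242.17316665 313.11924078]
w2 298 [133, 72, 114, 112, 112, 111, 17, 155, 174, 192, 111, 46, 114, 111, 111, 133, 166]
   z [1.0, -0.0, 180.0, 179.0, 179.0, 181.0, 180.0, 156.0, 157.0, 156.0, 180.0, 179.0, 179.0, 181.0, 179.0, 179.0, 26.0]
   x [524.0, 527.0, 544.0, 545.0, 547.0, 548.0, 549.0, 550.0, 551.0, 553.0, 554.0, 556.0, 557.0, 558.0, 559.0, 561.0, 570.0] 158.4151472564994
w2 320 [23, 114, 111, 113, 111, 75, 24, 105, 111, 112, 45, 19, 114, 111, 111, 112, 79]
   z [191.0, 198.0, 198.0, 198.0, 197.0, 198.0, 197.0, 156.0, 155.0, 155.0, 193.0, 199.0, 198.0, 197.0, 198.0, 196.0, 191.0]
   x [542.0, 544.0, 545.0, 546.0, 547.0, 548.0, 550.0, 549.0, 551.0, 552.0, 554.0, 555.0, 556.0, 557.0, 559.0, 560.0, 561.0] 146.8002642117196
w2 340 [27, 26, 30, 65, 130, 45, 27, 103, 112, 117, 59, 22, 97, 113, 25, 24, 24]
   z [nan, 212.0, 211.0, 212.0, 207.0, 207.0, 209.0, 155.0, 156.0, 155.0, 196.0, 209.0, 208.0, 209.0, 212.0, 213.0, 212.0]
   x [nan, 545.0, 546.0, 547.0, 547.0, 549.0, 550.0, 549.0, 550.0, 552.0, 554.0, 555.0, 556.0, 557.0, 558.0, 559.0, 560.0] 134.92385570386392
w2 4
[... 1038 characters left out ...]
98824
w3 340 [29, 26, 23, 23, 25, 62, 129, 55, 31, 28, 116, 119, 27, 27, 28, 24, 29]
   z [213.0, 215.0, 214.0, 211.0, 212.0, 212.0, 208.0, 208.0, 208.0, 208.0, 207.0, 208.0, 212.0, 212.0, 212.0, 214.0, 214.0]
   x [544.0, 545.0, 546.0, 547.0, 548.0, 549.0, 550.0, 551.0, 552.0, 553.0, 554.0, 555.0, 556.0, 557.0, 558.0, 559.0, 560.0] 170.13814137004266
w3 400 [26, 25, 18, 15, 22, 26, 27, 105, 107, 116, 101, 11, 16, 8, 16, 28, 27]
   z [243.0, 244.0, 244.0, 239.0, 234.0, 220.0, 217.0, 156.0, 156.0, 155.0, 155.0, 220.0, 220.0, 237.0, 243.0, 243.0, 244.0]
   x [546.0, 547.0, 548.0, 548.0, 548.0, 548.0, 549.0, 547.0, 549.0, 550.0, 552.0, 554.0, 555.0, 556.0, 556.0, 557.0, 558.0] 95.56218282036392
```

```bash
python3 - <<'E'
from h import *
for n,tz in (('w1',299.9),('w2',163.5),('w3',163.4)):
  q=dict(np.load(f'pics/{n}.npz'));w=cloud(q)
  d=q['depth'];near=(d>0)&(d<215)
  v,u=np.where(near); print(n,'min row',v.min(),'lowest z rel TCP',np.sort(w[near][:,2])[:30:6].round(1)-tz)
  for r in range(v.min(),v.min()+40,6):
    cs=u[v==r]; print('  ',r,cs.min(),cs.max(),len(cs),(np.nanmedian(w[r,cs],0)-[0,0,tz]).round(1))
E
```

```text
w1 min row 295 lowest z rel TCP [8.6 8.9 9.3 9.5 9.8]
   295 260 389 34 [510.8 170.3  13.5]
   301 258 391 40 [510.6 170.   18.6]
   307 247 402 62 [510.6 169.3  23. ]
   313 241 408 72 [510.5 168.7  23.2]
   319 238 411 80 [510.5 168.6  28.4]
   325 235 414 88 [510.4 168.4  31.8]
   331 233 416 92 [510.4 168.4  35.5]
w2 min row 84 lowest z rel TCP [-80.6 -73.3 -72.2 -70.3 -69.3]
   84 498 639 140 [660.4 254.3 -14.4]
   90 333 639 306 [624.7 253.3 -14.2]
   96 332 639 308 [625.  250.8 -14.3]
   102 331 639 305 [624.9 248.4 -14.2]
   108 332 639 306 [625.7 246.  -14.3]
   114 445 638 194 [650.5 242.5 -13.7]
   120 313 637 322 [621.5 241.1 -14.1]
w3 min row 84 lowest z rel TCP [-72.3 -71.  -70.3 -69.9 -69.7]
   84 462 639 177 [652.3 254.5 -14.2]
   90 333 639 306 [625.3 253.2 -14.2]
   96 332 639 304 [623.9 250.8 -14.3]
   102 332 639 307 [624.9 248.4 -14.3]
   108 332 639 308 [625.6 245.9 -14.3]
   114 445 639 195 [650.3 242.5 -13.7]
   120 313 637 325 [621.4 241.1 -14. ]
```

```bash
python3 - <<'E'
from h import *
s=env.read_state();print(s['ee_pos'])
for n in ('side','top'):
    c=snap(n,n+'1.png');w=cloud(c)
    m=(abs(w[...,0]-551)<40)&(abs(w[...,1]-161)<30)&(w[...,2]>158)&(w[...,2]<330)
    p=w[m];v,u=np.where(m);print(n,len(p),np.sort(p[:,2])[:60:6].round(0))
    for a in range(158,260,12):
        k=(p[:,2]>=a)&(p[:,2]<a+12)
        if k.any(): print(a,k.sum(),p[k].min(0).round(0),p[k].max(0).round(0),u[k].mean().round(),v[k].mean().round())
c=dict(np.load('pics/side1.npz'));t=cv2.resize(c['image'][130:270,230:390],None,fx=4,fy=4,interpolation=cv2.INTER_CUBIC)
cv2.imwrite('pics/s1c.png',t[:,:,::-1])
E
```

```text
[551.27988656 161.37785082 163.46605655]
side 1209 [169. 175. 177. 178. 180. 181. 183. 184. 185. 187.]
158 2 [546. 155. 169.] [554. 164. 170.] 293.0 182.0
170 33 [539. 144. 172.] [564. 163. 182.] 294.0 180.0
182 48 [537. 147. 182.] [565. 162. 194.] 293.0 176.0
194 54 [538. 147. 194.] [565. 159. 206.] 294.0 172.0
206 69 [523. 143. 207.] [579. 169. 218.] 294.0 167.0
218 163 [513. 142. 218.] [589. 173. 230.] 294.0 163.0
230 106 [511. 140. 230.] [591. 173. 241.] 294.0 158.0
242 107 [512. 139. 242.] [591. 170. 254.] 293.0 155.0
254 130 [512. 139. 254.] [591. 165. 266.] 293.0 150.0
top 0 []
```

View pics/s1c.png

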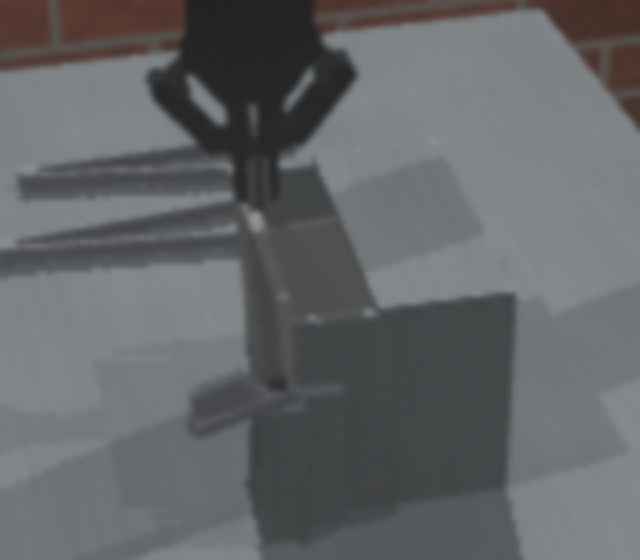

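The side crop shows the shut fingertips ending just above the lip, at crop (256,205). They stand at about z 170 with the reported TCP at 163.5. So the real tips are about 7 mm behind the reported TCP instead of 25 mm ahead, a 32 mm tool-length offset. I'll correct for it.

```bash
cat >> h.py <<'E'
OFF=32.   # reported ee is 32 mm ahead (tool z) of the real nominal TCP
def relr(p,Rt,s=None):   # p real nominal TCP (tips 25 ahead when shut)
    return rel(np.array(p)+OFF*Rt.apply([0,0,1]),Rt,s)
E
python3 - <<'E'
from h import *
s=env.read_state()
for z in (185,163): print(relr([551.3,161.5,z],down(YAW),s))
E
```

```text
([0.0001, 0.0, 0.0209], [0.0, -0.0, 0.0])
([0.0001, 0.0, 0.0649], [0.0, -0.0, 0.0])
```

carry_out:
  moves:
    - {"grip":0,"delta_pos":[0,0,-0.04],"angular":[0,0,0]}
    - {"grip":0,"delta_pos":[0,0,-0.04],"angular":[0,0,0]}
    - {"grip":0,"delta_pos":[0,0,-0.04],"angular":[0,0,0]}
    - {"grip":0,"delta_pos":[0,0,-0.02],"angular":[0,0,0]}
    - {"grip":0,"delta_pos":[0,0,0.02],"angular":[0,0,0]}
    - {"grip":0,"delta_pos":[0,0,0.064],"angular":[0,0,0]}
    - {"grip":0,"delta_pos":[0,0,0.064],"angular":[0,0,0]}

```text
time: 3.95
ee_pos: [548.9, 160.7, 127.5]
orientation: [-2.265, -2.174, 0.009]
force: [0.1, 0.8, 0.2]
gripper_width: 42.8
grasp_force: 0.0
```

carry_out:
  moves:
    - {"grip":-1,"delta_pos":[0,0,0],"angular":[0,0,0]}
    - {"grip":-1,"delta_pos":[0,0,0],"angular":[0,0,0]}
    - {"grip":-1,"delta_pos":[0,0,0],"angular":[0,0,0]}
    - {"grip":-1,"delta_pos":[0,0,0],"angular":[0,0,0]}
    - {"grip":-1,"delta_pos":[0,0,0],"angular":[0,0,0]}
    - {"grip":-1,"delta_pos":[0,0,0],"angular":[0,0,0]}
  newtons: 20

```text
time: 4.55
ee_pos: [551.8, 161.5, 132.4]
orientation: [2.266, 2.175, 0.002]
force: [-0.6, 0.6, 6.0]
gripper_width: 9.6
grasp_force: 21.5
```

The lip is gripped at a width of 9.6 mm. With newtons=20, each pad reads 21.5 N, which is too much for the jar. I'll test here whether the commanded opening limits the force.

carry_out:
  moves:
    - {"grip":-0.7,"delta_pos":[0,0,0],"angular":[0,0,0]}
    - {"grip":-0.7,"delta_pos":[0,0,0],"angular":[0,0,0]}
    - {"grip":-0.8,"delta_pos":[0,0,0],"angular":[0,0,0]}
    - {"grip":-0.8,"delta_pos":[0,0,0],"angular":[0,0,0]}
    - {"grip":-0.8,"delta_pos":[0,0,0],"angular":[0,0,0]}

```text
time: 5.05
ee_pos: [551.2, 161.5, 131.4]
orientation: [-2.266, -2.175, 0.0]
force: [-0.3, 0.7, 0.2]
gripper_width: 9.4
grasp_force: 19.5
```

carry_out:
  moves:
    - {"grip":-0.85,"delta_pos":[0,0,0],"angular":[0,0,0]}
    - {"grip":-0.85,"delta_pos":[0,0,0],"angular":[0,0,0]}
    - {"grip":-0.85,"delta_pos":[0,0,0],"angular":[0,0,0]}

```text
time: 5.35
ee_pos: [551.2, 161.5, 131.4]
orientation: [-2.266, -2.175, 0.0]
force: [1.5, -0.1, -1.2]
gripper_width: 9.5
grasp_force: 19.4
```

carry_out:
  moves:
    - {"grip":-0.85,"delta_pos":[0,0,0],"angular":[0,0,0]}
    - {"grip":-0.85,"delta_pos":[0,0,0],"angular":[0,0,0]}
  newtons: 9

```text
time: 5.55
ee_pos: [551.2, 161.5, 131.4]
orientation: [-2.266, -2.175, 0.0]
force: [0.6, -0.0, -1.1]
gripper_width: 9.4
grasp_force: 19.4
```

carry_out:
  moves:
    - {"grip":-0.7,"delta_pos":[0,0,0],"angular":[0,0,0]}
    - {"grip":-0.78,"delta_pos":[0,0,0],"angular":[0,0,0]}
    - {"grip":-0.78,"delta_pos":[0,0,0],"angular":[0,0,0]}
    - {"grip":-0.78,"delta_pos":[0,0,0],"angular":[0,0,0]}

```text
time: 5.95
ee_pos: [551.3, 161.4, 131.5]
orientation: [-2.267, -2.175, 0.0]
force: [-1.4, 0.1, 0.3]
gripper_width: 9.7
grasp_force: 14.7
```

carry_out:
  moves:
    - {"grip":-0.7,"delta_pos":[0,0,0],"angular":[0,0,0]}
    - {"grip":-0.776,"delta_pos":[0,0,0],"angular":[0,0,0]}
    - {"grip":-0.776,"delta_pos":[0,0,0],"angular":[0,0,0]}
    - {"grip":-0.776,"delta_pos":[0,0,0],"angular":[0,0,0]}

```text
time: 6.35
ee_pos: [551.3, 161.4, 131.5]
orientation: [-2.267, -2.175, -0.0]
force: [-0.6, -1.0, 0.8]
gripper_width: 10.1
grasp_force: 11.8
```

carry_out:
  moves:
    - {"grip":-0.772,"delta_pos":[0,0,0],"angular":[0,0,0]}
    - {"grip":-0.772,"delta_pos":[0,0,0],"angular":[0,0,0]}
    - {"grip":-0.772,"delta_pos":[0,0,0],"angular":[0,0,0]}

```text
time: 6.65
ee_pos: [551.3, 161.4, 131.5]
orientation: [-2.267, -2.175, -0.0]
force: [-1.1, 0.4, 1.5]
gripper_width: 9.7
grasp_force: 11.8
```

```bash
python3 - <<'E'
from h import *
s=env.read_state();print(s['ee_pos'],s['gripper_width'],s['grasp_force'])
hinge=W([0,0,20]);t0=0.06
# lip follows rotation; tool frame keeps rigid to panel
U=R.from_euler('z',YAW)
P0=s['ee_pos'];R0=R.from_rotvec(s['orientation'])
ax=U.apply([0,1,0])
for a in (0.06,0.12,0.18,0.24,0.3,0.36,0.42,0.45,0.47):
    Q=R.from_rotvec(-ax*a)   # top towards -x
    P=hinge+Q.apply(P0-hinge)
    print(a,*rel(P,Q*R0,s),P.round(0))
E
```

```text
[551.3173902  161.41932048 131.50961014] 9.749663059105043 11.835493430262432
0.06 [-0.0, -0.0134, 0.0009] [-0.0191, 0.0, -0.0] [545. 162. 131.]
0.12 [-0.0, -0.0266, 0.0026] [-0.0382, 0.0, -0.0] [538. 162. 130.]
0.18 [-0.0, -0.0398, 0.0051] [-0.0573, 0.0, -0.0] [531. 162. 129.]
0.24 [-0.0, -0.0528, 0.0084] [-0.0764, 0.0, -0.0] [525. 163. 127.]
0.3 [-0.0, -0.0655, 0.0124] [-0.0955, 0.0, -0.0] [519. 163. 125.]
0.36 [-0.0, -0.078, 0.0172] [-0.1146, 0.0, -0.0] [512. 163. 123.]
0.42 [-0.0, -0.0902, 0.0228] [-0.1337, 0.0, -0.0] [506. 163. 120.]
0.45 [-0.0, -0.0962, 0.0258] [-0.1432, 0.0, -0.0] [503. 163. 119.]
0.47 [-0.0, -0.1001, 0.028] [-0.1496, 0.0, -0.0] [501. 163. 118.]
```

The commanded opening does set the force. I'll grip the lip firmly and swing the drawer out about the hinge.

carry_out:
  moves:
    - {"grip":-1,"delta_pos":[0,0,0],"angular":[0,0,0]}
    - {"grip":-1,"delta_pos":[0,-0.013,0.001],"angular":[-0.019,0,0]}
    - {"grip":-1,"delta_pos":[0,-0.027,0.003],"angular":[-0.038,0,0]}
    - {"grip":-1,"delta_pos":[0,-0.04,0.005],"angular":[-0.057,0,0]}
    - {"grip":-1,"delta_pos":[0,-0.053,0.008],"angular":[-0.076,0,0]}
    - {"grip":-1,"delta_pos":[0,-0.066,0.012],"angular":[-0.096,0,0]}
    - {"grip":-1,"delta_pos":[0,-0.078,0.017],"angular":[-0.115,0,0]}
    - {"grip":-1,"delta_pos":[0,-0.09,0.023],"angular":[-0.134,0,0]}
    - {"grip":-1,"delta_pos":[0,-0.096,0.026],"angular":[-0.143,0,0]}
    - {"grip":-1,"delta_pos":[0,-0.096,0.026],"angular":[-0.143,0,0]}
  newtons: 20

```text
time: 7.65
ee_pos: [502.3, 163.3, 118.0]
orientation: [2.008, 1.929, 0.44]
force: [0.1, -0.8, -2.6]
gripper_width: 9.6
grasp_force: 22.4
```

```bash
python3 - <<'E'
from h import *
s=env.read_state();print(s['ee_pos'],s['force'],s['grasp_force'],s['joint_pos'].round(2))
c=snap('top','top2.png');w=cloud(c)
U=R.from_euler('z',YAW);q=U.inv().apply((w-O).reshape(-1,3)).reshape(w.shape)
# white lip/panel points away from gripper
m=(abs(q[...,1])<83)&(abs(q[...,1])>55)&(q[...,0]<-20)&(q[...,0]>-110)&(q[...,2]>105)&(q[...,2]<150)
p=q[m];print(len(p),np.median(p,0).round(1)); 
hi=p[p[:,2]>np.percentile(p[:,2],60)];print(np.median(hi,0),np.arctan2(4-np.median(hi[:,0]),120))
sd=snap('side','side2.png');ws=cloud(sd);q=U.inv().apply((ws-O).reshape(-1,3)).reshape(ws.shape)
m=(abs(q[...,1])<83)&(abs(q[...,1])>55)&(q[...,0]<-20)&(q[...,0]>-110)&(q[...,2]>105)&(q[...,2]<150)
p=q[m];print(len(p),np.percentile(p[:,2],[50,90,98]),[ (np.median(p[(p[:,2]>a)&(p[:,2]<a+8)],0).round(1).tolist()) for a in (112,120,128,134)])
E
```

```text
[502.33011121 163.31152061 118.03055626] [ 0.09671179 -0.7568862  -2.57331358] 22.38126178103812 [-0.94 -0.07  0.37  2.22  0.46  0.66 -0.93]
177 [-55.7 -55.8 131.2]
[-62.76102102 -56.51942536 141.15398789] 0.50769914522678
69 [131.50938625 140.46075637 141.953085  ] [[-45.1, -71.3, 115.1], [-49.5, -69.0, 122.7], [-55.9, -76.8, 135.0], [-61.9, -72.3, 138.6]]
```

The drawer is at 0.51 rad by two views. Next I release, back off, and go above the jar.

```bash
cat >> h.py <<'E'
def cross(tilt=0.): return down(YAW,tilt)*R.from_euler('z',-np.pi/2)  # closes along unit y, camera to robot side
E
python3 - <<'E'
from h import *
s=env.read_state();print(relr([528.3,-188.5,200],cross(0),s)); R0=R.from_rotvec(s['orientation'])
print('up',R0.inv().apply([0,0,1.]).round(3))
E
```

```text
([-0.7009, 0.1143, -0.0551], [0.1118, 0.1118, -0.4909])
up [ 0.     0.433 -0.901]
```

carry_out:
  moves:
    - {"grip":-0.2,"delta_pos":[0,0,0],"angular":[0,0,0]}
    - {"grip":-0.2,"delta_pos":[0,0,0],"angular":[0,0,0]}
    - {"grip":-0.2,"delta_pos":[0,0,0],"angular":[0,0,0]}
    - {"grip":-0.2,"delta_pos":[0,0,-0.06],"angular":[0,0,0]}
    - {"grip":-0.2,"delta_pos":[0,0,-0.14],"angular":[0,0,0]}
    - {"grip":-0.2,"delta_pos":[0,0,-0.2],"angular":[0,0,0]}
    - {"grip":-0.2,"delta_pos":[0,0,-0.2],"angular":[0,0,0]}

```text
time: 8.45
ee_pos: [460.5, 166.7, 212.6]
orientation: [2.008, 1.927, 0.45]
force: [1.7, 0.6, -0.1]
gripper_width: 33.8
grasp_force: 0.0
```

```bash
python3 - <<'E'
from h import *
s=env.read_state();print(s['ee_pos'],relr([528.3,-188.5,200],cross(0),s))
E
```

```text
[460.53848327 166.73322544 212.58673264] ([-0.7049, 0.1096, 0.1487], [0.1144, 0.1119, -0.4906])
```

carry_out:
  moves:
    - {"grip":0.8,"delta_pos":[-0.7,0.11,0.1],"angular":[0.114,0.112,-0.49]}
    - {"grip":0.8,"delta_pos":[-0.7,0.11,0.1],"angular":[0.114,0.112,-0.49]}
    - {"grip":0.8,"delta_pos":[-0.7,0.11,0.1],"angular":[0.114,0.112,-0.49]}
    - {"grip":0.8,"delta_pos":[-0.7,0.11,0.1],"angular":[0.114,0.112,-0.49]}
    - {"grip":0.8,"delta_pos":[-0.7,0.11,0.1],"angular":[0.114,0.112,-0.49]}
    - {"grip":0.8,"delta_pos":[-0.7,0.11,0.1],"angular":[0.114,0.112,-0.49]}
    - {"grip":0.8,"delta_pos":[-0.7,0.11,0.1],"angular":[0.114,0.112,-0.49]}
    - {"grip":0.8,"delta_pos":[-0.7,0.11,0.1],"angular":[0.114,0.112,-0.49]}
    - {"grip":0.8,"delta_pos":[-0.7,0.11,0.1],"angular":[0.114,0.112,-0.49]}
    - {"grip":0.8,"delta_pos":[-0.7,0.11,0.1],"angular":[0.114,0.112,-0.49]}

```text
time: 9.45
ee_pos: [491.2, -177.6, 202.0]
orientation: [0.638, 2.941, 0.104]
force: [0.5, 0.3, -0.9]
gripper_width: 77.4
grasp_force: 0.0
```

carry_out:
  moves:
    - {"grip":0.8,"delta_pos":[0,0,0],"angular":[0,0,0]}

```text
time: 9.55
ee_pos: [490.6, -175.7, 200.7]
orientation: [0.645, 2.941, 0.107]
force: [0.2, 1.1, -0.2]
gripper_width: 76.9
grasp_force: 0.0
```

```bash
python3 - <<'E'
from h import *
s=env.read_state();print(s['ee_pos'],s['gripper_width'],s['joint_pos'].round(2),relr([528.3,-188.5,200],cross(0),s))
E
```

```text
[ 490.57281562 -175.70967126  200.70556689] 76.92144413982753 [-1.3  -0.5   1.34  1.91  0.46  1.23  1.06] ([-0.0715, 0.0016, 0.0742], [0.0235, 0.0407, -0.1241])
```

carry_out:
  moves:
    - {"grip":0.8,"delta_pos":[-0.071,0.002,0.06],"angular":[0.023,0.041,-0.124]}
    - {"grip":0.8,"delta_pos":[-0.071,0.002,0.06],"angular":[0.023,0.041,-0.124]}
    - {"grip":0.8,"delta_pos":[-0.071,0.002,0.06],"angular":[0.023,0.041,-0.124]}
    - {"grip":0.8,"delta_pos":[-0.071,0.002,0.06],"angular":[0.023,0.041,-0.124]}
    - {"grip":0.8,"delta_pos":[-0.071,0.002,0.06],"angular":[0.023,0.041,-0.124]}

```text
time: 10.05
ee_pos: [467.6, -167.5, 201.4]
orientation: [0.077, 3.101, -0.015]
force: [-0.2, 0.1, 0.1]
gripper_width: 76.6
grasp_force: 0.0
```

```bash
python3 - <<'E'
from h import *
s=env.read_state();print(s['ee_pos'],s['gripper_width'],s['joint_pos'].round(2),relr([528.3,-188.5,200],cross(0),s))
E
```

```text
[ 467.63675461 -167.52343142  201.43586462] 76.59486261314018 [-1.36 -0.5   1.34  1.9   0.51  1.35  1.37] ([-0.1205, -0.0353, 0.072], [-0.0028, 0.0126, -0.0028])
```

```bash
python3 - <<'E'
from h import *
s=env.read_state()
for p in ([440,200,260],[720,260,260],[720,-240,260]): print(rel(p,cross(0),s))
E
```

```text
([0.087, 0.7303, -0.127], [-0.0028, 0.0126, -0.0028])
([-0.4659, 0.8782, -0.1063], [-0.0028, 0.0126, -0.0028])
([-0.5156, -0.1205, -0.0957], [-0.0028, 0.0126, -0.0028])
```

carry_out:
  moves:
    - {"grip":0.8,"delta_pos":[0.08,0.1,-0.127],"angular":[0,0.012,0]}
    - {"grip":0.8,"delta_pos":[0.087,0.2,-0.127],"angular":[0,0.012,0]}
    - {"grip":0.8,"delta_pos":[0.087,0.3,-0.127],"angular":[0,0.012,0]}
    - {"grip":0.8,"delta_pos":[0.087,0.4,-0.127],"angular":[0,0.012,0]}
    - {"grip":0.8,"delta_pos":[0.087,0.5,-0.127],"angular":[0,0.012,0]}
    - {"grip":0.8,"delta_pos":[0.087,0.6,-0.127],"angular":[0,0.012,0]}
    - {"grip":0.8,"delta_pos":[0.087,0.73,-0.127],"angular":[0,0.012,0]}
    - {"grip":0.8,"delta_pos":[0.087,0.73,-0.127],"angular":[0,0.012,0]}
    - {"grip":0.8,"delta_pos":[0.0,0.75,-0.127],"angular":[0,0.012,0]}
    - {"grip":0.8,"delta_pos":[-0.1,0.77,-0.12],"angular":[0,0.012,0]}

```text
time: 11.05
ee_pos: [511.9, 214.6, 261.0]
orientation: [0.074, 3.14, -0.012]
force: [-0.5, 0.0, 2.1]
gripper_width: 76.9
grasp_force: 0.0
```

```bash
python3 - <<'E'
from h import *
s=env.read_state();print(s['ee_pos'],s['joint_pos'].round(2))
for p in ([720,260,260],[720,-240,260]): print(rel(p,cross(0),s))
E
```

```text
[511.94393565 214.58424601 261.01188271] [-1.38  0.24  1.06  1.63 -0.21  1.39  1.23]
([-0.4113, 0.1104, 0.0016], [-0.0025, 0.0003, -0.002])
([-0.4587, -0.8884, 0.0094], [-0.0025, 0.0003, -0.002])
```

carry_out:
  moves:
    - {"grip":0.8,"delta_pos":[-0.1,0.03,0],"angular":[0,0,0]}
    - {"grip":0.8,"delta_pos":[-0.2,0.05,0],"angular":[0,0,0]}
    - {"grip":0.8,"delta_pos":[-0.3,0.08,0],"angular":[0,0,0]}
    - {"grip":0.8,"delta_pos":[-0.41,0.11,0],"angular":[0,0,0]}
    - {"grip":0.8,"delta_pos":[-0.41,0.11,0],"angular":[0,0,0]}
    - {"grip":0.8,"delta_pos":[-0.42,0.01,0],"angular":[0,0,0]}
    - {"grip":0.8,"delta_pos":[-0.42,-0.09,0],"angular":[0,0,0]}
    - {"grip":0.8,"delta_pos":[-0.43,-0.19,0],"angular":[0,0,0]}
    - {"grip":0.8,"delta_pos":[-0.43,-0.29,0],"angular":[0,0,0]}
    - {"grip":0.8,"delta_pos":[-0.43,-0.39,0],"angular":[0,0,0]}

```text
time: 12.05
ee_pos: [716.6, 5.0, 262.1]
orientation: [-0.083, -3.14, 0.015]
force: [0.9, -0.6, -0.3]
gripper_width: 76.9
grasp_force: 0.0
```

```bash
python3 - <<'E'
from h import *
s=env.read_state();print(s['ee_pos'],s['joint_pos'].round(2))
for p in ([720,-240,260],[528.3,-188.5,200]): print(rel(p,cross(0),s))
E
```

```text
[716.60964701   5.03400339 262.10408662] [-0.6   0.68  0.94  1.15 -0.52  1.55  1.75]
([-0.0326, -0.489, 0.009], [-0.0031, 0.0, -0.0037])
([0.3557, -0.4051, 0.1281], [-0.0031, 0.0, -0.0037])
```

carry_out:
  moves:
    - {"grip":0.8,"delta_pos":[-0.03,-0.1,0],"angular":[0,0,0]}
    - {"grip":0.8,"delta_pos":[-0.03,-0.2,0],"angular":[0,0,0]}
    - {"grip":0.8,"delta_pos":[-0.03,-0.3,0],"angular":[0,0,0]}
    - {"grip":0.8,"delta_pos":[-0.03,-0.4,0],"angular":[0,0,0]}
    - {"grip":0.8,"delta_pos":[-0.03,-0.48,0],"angular":[0,0,0]}
    - {"grip":0.8,"delta_pos":[0.06,-0.46,0.03],"angular":[0,0,0]}
    - {"grip":0.8,"delta_pos":[0.16,-0.44,0.06],"angular":[0,0,0]}
    - {"grip":0.8,"delta_pos":[0.26,-0.42,0.09],"angular":[0,0,0]}
    - {"grip":0.8,"delta_pos":[0.355,-0.405,0.12],"angular":[0,0,0]}
    - {"grip":0.8,"delta_pos":[0.355,-0.405,0.12],"angular":[0,0,0]}

```text
time: 13.05
ee_pos: [523.3, -186.1, 200.9]
orientation: [-0.085, -3.134, 0.008]
force: [0.7, 0.3, 0.4]
gripper_width: 76.9
grasp_force: 0.0
```

```bash
python3 - <<'E'
from h import *
s=env.read_state();print(s['ee_pos'],s['joint_pos'].round(2))
print(relr([528.3,-188.5,200],cross(0),s))
c=snap('wrist','w4.png');w=cloud(c);print(c['T'][:3,3])
m=(w[...,2]>80)&(w[...,2]<88)&(abs(w[...,0]-528)<45)&(abs(w[...,1]+188)<45)
n,l,st,ce=cv2.connectedComponentsWithStats(m.astype(np.uint8));i=1+st[1:,4].argmax()
p=w[l==i];(x,y),r=cv2.minEnclosingCircle(p[:,:2].astype(np.float32));print(len(p),np.median(p,0).round(1),x,y,r,((np.percentile(p,1,0)+np.percentile(p,99,0))/2).round(1),ce[i])
# fingertip in this view: near pixels
near=(c['depth']>0)&(c['depth']<200)&(w[...,2]>150);v,u=np.where(near);q=w[near];print('tip z rel ee',np.sort(q[:,2])[:40:8].round(1)-s['ee_pos'][2], v.min())
E
```

```text
[ 523.2767269  -186.11556793  200.8590058 ] [-0.65  0.33  1.11  1.72 -0.3   1.29  2.03]
([-0.0107, -0.0039, 0.0657], [-0.0016, -0.0022, -0.0043])
[ 443.395628   -181.38458567  351.06129275]
2817 [ 528.3 -189.3   83.8] 529.3967895507812 -189.45762634277344 24.9212703704834 [ 529.  -189.4   83.4] [322.22896699 237.61554846]
tip z rel ee [16.0409942 16.8409942 17.3409942 17.5409942 17.8409942] 304
```

View pics/w4.png

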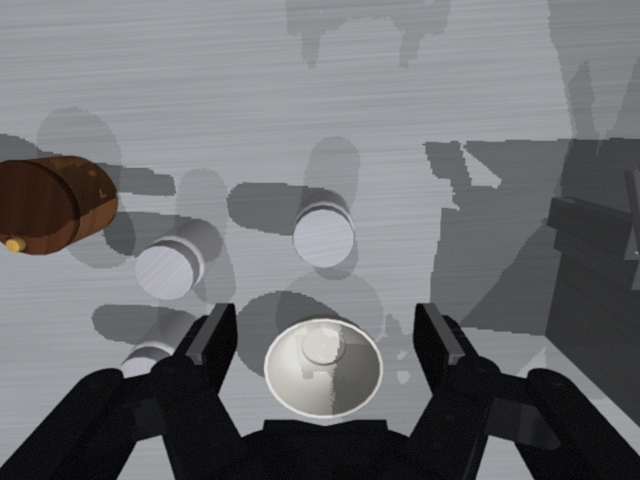

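The wrist view shows the jar's cap at (323,238), between the finger columns 235 and 415, clear of the bowl at (323,368) and the second jar at (168,270). That puts the jar at world (529.0,-189.4) with its cap top at z 84. I'll descend with the fingers either side of the cap.

```bash
python3 - <<'E'
from h import *
s=env.read_state()
for z in (120,56): print(rel([529,-189.4,z],cross(0),s))
E
```

```text
([-0.0079, -0.005, 0.1653], [-0.0019, -0.0011, -0.0039])
([-0.0083, -0.0042, 0.2933], [-0.0019, -0.0011, -0.0039])
```

carry_out:
  moves:
    - {"grip":0.8,"delta_pos":[-0.008,-0.005,0.08],"angular":[-0.002,-0.001,-0.004]}
    - {"grip":0.8,"delta_pos":[-0.008,-0.005,0.165],"angular":[-0.002,-0.001,-0.004]}
    - {"grip":0.8,"delta_pos":[-0.008,-0.005,0.165],"angular":[-0.002,-0.001,-0.004]}
    - {"grip":0.8,"delta_pos":[-0.008,-0.005,0.165],"angular":[-0.002,-0.001,-0.004]}

```text
time: 13.5
ee_pos: [533.9, -191.1, 123.4]
orientation: [0.058, 3.139, -0.008]
force: [-0.1, 0.3, 1.1]
gripper_width: 77.0
grasp_force: 0.0
```

```bash
python3 - <<'E'
from h import *
s=env.read_state();print(s['ee_pos'],s['force'],np.abs(s['qd']).max())
for z in (80,56): print(rel([529,-189.4,z],cross(0),s))
E
```

```text
[ 533.92532737 -191.08921519  123.44531285] [-0.0924891   0.31269092  1.07818471] 0.03323664845246153
([0.0102, 0.0034, 0.0869], [-0.0015, 0.0007, 0.0013])
([0.0103, 0.0037, 0.1349], [-0.0015, 0.0007, 0.0013])
```

carry_out:
  moves:
    - {"grip":0.8,"delta_pos":[0.01,0.0035,0.02],"angular":[-0.001,0,0.001]}
    - {"grip":0.8,"delta_pos":[0.01,0.0035,0.05],"angular":[-0.001,0,0.001]}
    - {"grip":0.8,"delta_pos":[0.01,0.0035,0.08],"angular":[-0.001,0,0.001]}
    - {"grip":0.8,"delta_pos":[0.01,0.0035,0.11],"angular":[-0.001,0,0.001]}
    - {"grip":0.8,"delta_pos":[0.01,0.0035,0.135],"angular":[-0.001,0,0.001]}
    - {"grip":0.8,"delta_pos":[0.01,0.0035,0.135],"angular":[-0.001,0,0.001]}
    - {"grip":0.8,"delta_pos":[0.01,0.0035,0.135],"angular":[-0.001,0,0.001]}
    - {"grip":0.8,"delta_pos":[0.01,0.0035,0.135],"angular":[-0.001,0,0.001]}

```text
time: 14.3
ee_pos: [528.9, -188.5, 55.6]
orientation: [0.059, 3.138, -0.001]
force: [0.6, -0.7, -0.8]
gripper_width: 76.8
grasp_force: 0.0
```

carry_out:
  moves:
    - {"grip":0.26,"delta_pos":[0,0,0],"angular":[0,0,0]}
    - {"grip":0.26,"delta_pos":[0,0,0],"angular":[0,0,0]}
    - {"grip":0.26,"delta_pos":[0,0,0],"angular":[0,0,0]}
    - {"grip":0.26,"delta_pos":[0,0,0],"angular":[0,0,0]}
  newtons: 20

```text
time: 14.7
ee_pos: [528.6, -188.2, 55.2]
orientation: [0.058, 3.139, -0.0]
force: [-0.2, 1.5, 0.3]
gripper_width: 53.7
grasp_force: 0.0
```

carry_out:
  moves:
    - {"grip":0.22,"delta_pos":[0,-0.002,0],"angular":[0,0,0]}
    - {"grip":0.2,"delta_pos":[0,-0.002,0],"angular":[0,0,0]}
    - {"grip":0.19,"delta_pos":[0,-0.002,0],"angular":[0,0,0]}
    - {"grip":0.18,"delta_pos":[0,-0.002,0],"angular":[0,0,0]}
    - {"grip":0.18,"delta_pos":[0,-0.002,0],"angular":[0,0,0]}
    - {"grip":0.18,"delta_pos":[0,-0.002,0],"angular":[0,0,0]}

```text
time: 15.3
ee_pos: [528.5, -189.2, 55.1]
orientation: [0.058, 3.139, 0.0]
force: [0.2, 0.1, 0.5]
gripper_width: 50.2
grasp_force: 0.2
```

carry_out:
  moves:
    - {"grip":0.176,"delta_pos":[0,0,0],"angular":[0,0,0]}
    - {"grip":0.176,"delta_pos":[0,0,0],"angular":[0,0,0]}

```text
time: 15.5
ee_pos: [528.5, -189.2, 55.1]
orientation: [0.058, 3.139, -0.0]
force: [0.2, -0.2, -0.2]
gripper_width: 49.9
grasp_force: 0.2
```

carry_out:
  moves:
    - {"grip":0.172,"delta_pos":[0,0,0],"angular":[0,0,0]}
    - {"grip":0.172,"delta_pos":[0,0,0],"angular":[0,0,0]}

```text
time: 15.7
ee_pos: [528.5, -189.2, 55.1]
orientation: [0.058, 3.139, -0.0]
force: [0.1, 0.7, -0.5]
gripper_width: 50.2
grasp_force: 0.3
```

carry_out:
  moves:
    - {"grip":0.168,"delta_pos":[0,0,0],"angular":[0,0,0]}
    - {"grip":0.168,"delta_pos":[0,0,0],"angular":[0,0,0]}
    - {"grip":0.168,"delta_pos":[0,0,0],"angular":[0,0,0]}

```text
time: 16.0
ee_pos: [528.5, -189.2, 55.1]
orientation: [0.058, 3.139, -0.0]
force: [-0.1, 1.3, 0.9]
gripper_width: 49.7
grasp_force: 1.6
```

carry_out:
  moves:
    - {"grip":0.165,"delta_pos":[0,0,0],"angular":[0,0,0]}
    - {"grip":0.165,"delta_pos":[0,0,0],"angular":[0,0,0]}
    - {"grip":0.165,"delta_pos":[0,0,0],"angular":[0,0,0]}

```text
time: 16.3
ee_pos: [528.6, -189.2, 55.2]
orientation: [0.058, 3.139, 0.0]
force: [0.2, 1.6, 1.3]
gripper_width: 49.9
grasp_force: 3.6
```

carry_out:
  moves:
    - {"grip":0.161,"delta_pos":[0,0,0],"angular":[0,0,0]}
    - {"grip":0.161,"delta_pos":[0,0,0],"angular":[0,0,0]}
    - {"grip":0.161,"delta_pos":[0,0,0],"angular":[0,0,0]}

```text
time: 16.6
ee_pos: [528.5, -189.2, 55.2]
orientation: [0.058, 3.139, 0.0]
force: [-0.6, 1.9, 3.4]
gripper_width: 50.2
grasp_force: 6.5
```

carry_out:
  moves:
    - {"grip":0.158,"delta_pos":[0,0,0],"angular":[0,0,0]}
    - {"grip":0.158,"delta_pos":[0,0,0],"angular":[0,0,0]}
    - {"grip":0.158,"delta_pos":[0,0,0],"angular":[0,0,0]}

```text
time: 16.9
ee_pos: [528.6, -189.2, 55.2]
orientation: [0.058, 3.139, 0.0]
force: [-0.6, 1.7, 3.7]
gripper_width: 50.0
grasp_force: 8.8
```

Jar gripped at 8.8 N. Lifting, then on to the drawer.

```bash
cat >> h.py <<'E'
def dpose(xf,h,yf=0.,t=0.51,lean=None,H=55.2):
    "ee pose with jar base at drawer_floor (xf,yf,h)"
    ct,st=np.cos(t),np.sin(t); inn=np.array([ct,0,st]);up=np.array([-st,0,ct])
    b=np.array([0,yf,20])+(48.5+xf)*inn+(6+h)*up
    return W(b+H*up),cross(t)
E
python3 - <<'E'
from h import *
P,Rt=dpose(-6,135);print(P)
s=env.read_state();print(rel(P,Rt,s))
E
```

```text
[496.86058671 163.70556401 211.98000539]
([0.0888, 0.7029, -0.3138], [0.0003, -0.1616, 0.0012])
```

carry_out:
  moves:
    - {"grip":0.158,"delta_pos":[0,0,-0.01],"angular":[0,0,0]}
    - {"grip":0.158,"delta_pos":[0,0,-0.03],"angular":[0,0,0]}
    - {"grip":0.158,"delta_pos":[0,0,-0.07],"angular":[0,0,0]}
    - {"grip":0.158,"delta_pos":[0,0,-0.1],"angular":[0,0,0]}
    - {"grip":0.158,"delta_pos":[0,0,-0.1],"angular":[0,0,0]}

```text
time: 17.4
ee_pos: [529.6, -189.9, 107.3]
orientation: [0.058, 3.135, -0.001]
force: [-0.0, 0.4, -1.3]
gripper_width: 49.5
grasp_force: 8.9
```

carry_out:
  moves:
    - {"grip":0.158,"delta_pos":[0,0,-0.06],"angular":[0,0,0]}
    - {"grip":0.158,"delta_pos":[0,0,-0.13],"angular":[0,0,0]}
    - {"grip":0.158,"delta_pos":[0.01,0.03,-0.2],"angular":[0,0,0]}
    - {"grip":0.158,"delta_pos":[0.02,0.08,-0.26],"angular":[0,-0.01,0]}
    - {"grip":0.158,"delta_pos":[0.03,0.15,-0.29],"angular":[0,-0.02,0]}
    - {"grip":0.158,"delta_pos":[0.05,0.23,-0.3],"angular":[0,-0.04,0]}
    - {"grip":0.158,"delta_pos":[0.06,0.31,-0.3],"angular":[0,-0.06,0]}
    - {"grip":0.158,"delta_pos":[0.07,0.39,-0.3],"angular":[0,-0.08,0]}
    - {"grip":0.158,"delta_pos":[0.08,0.46,-0.3],"angular":[0,-0.1,0]}
    - {"grip":0.158,"delta_pos":[0.08,0.5,-0.3],"angular":[0,-0.11,0]}

```text
time: 18.4
ee_pos: [495.5, 66.4, 254.7]
orientation: [0.044, 2.791, -0.005]
force: [1.0, 0.3, -0.8]
gripper_width: 49.5
grasp_force: 9.0
```

```bash
python3 - <<'E'
from h import *
s=env.read_state();print(s['ee_pos'],s['joint_pos'].round(2),s['grasp_force'])
print(rel(*dpose(-6,160),s))
E
```

```text
[495.49709971  66.36079513 254.70524027] [-1.07 -0.35  0.62  2.05  0.41  1.09  0.96] 8.986444920301437
([0.0406, 0.1948, 0.0301], [0.0018, -0.0508, 0.0025])
```

carry_out:
  moves:
    - {"grip":0.158,"delta_pos":[0.02,0.06,0.01],"angular":[0,-0.02,0]}
    - {"grip":0.158,"delta_pos":[0.03,0.12,0.02],"angular":[0.001,-0.035,0.001]}
    - {"grip":0.158,"delta_pos":[0.04,0.17,0.025],"angular":[0.002,-0.05,0.002]}
    - {"grip":0.158,"delta_pos":[0.04,0.195,0.03],"angular":[0.002,-0.051,0.002]}
    - {"grip":0.158,"delta_pos":[0.04,0.195,0.03],"angular":[0.002,-0.051,0.002]}
    - {"grip":0.158,"delta_pos":[0.04,0.195,0.03],"angular":[0.002,-0.051,0.002]}

```text
time: 19.0
ee_pos: [487.7, 159.0, 234.1]
orientation: [0.06, 2.634, -0.021]
force: [-0.4, -1.1, 0.2]
gripper_width: 49.5
grasp_force: 9.0
```

```bash
python3 - <<'E'
from h import *
s=env.read_state();print(s['ee_pos'],s['joint_pos'].round(2),s['grasp_force'],s['force'])
print(rel(*dpose(-6,160),s))
c=snap('wrist','w5.png'); c=snap('side','side5.png');w=cloud(c)
t=cv2.resize(c['image'][110:260,220:400],None,fx=4,fy=4,interpolation=cv2.INTER_CUBIC)
cv2.imwrite('pics/s5c.png',t[:,:,::-1])
E
```

```text
[487.73229807 158.9690686  234.11472493] [-1.07 -0.3   0.39  2.15  0.56  0.95  0.59] 8.986256718635559 [-0.44845789 -1.11326572  0.19740512]
([0.0061, 0.0102, -0.0027], [-0.0019, -0.0009, -0.001])
```

View pics/s5c.png

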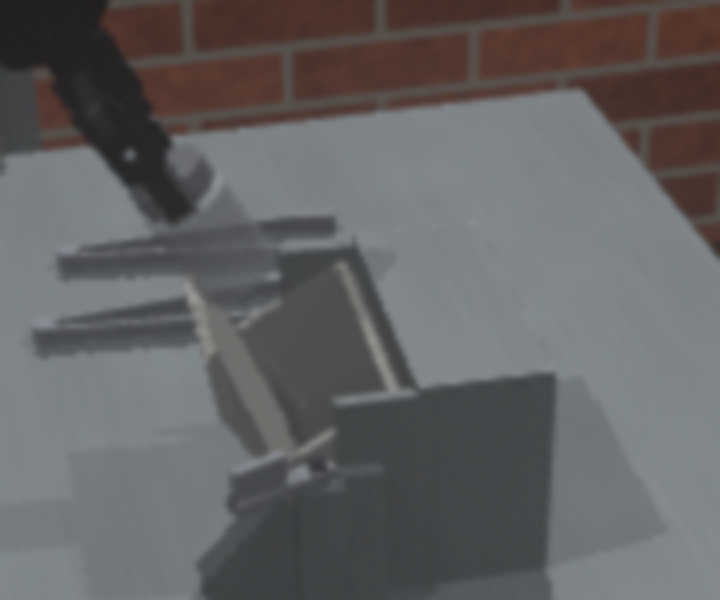

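The side crop shows the jar, at crop (220,230), held in line with the tilted gripper above the open drawer. The mouth runs between the front panel at (195,290) and the back wall at (345,265). I'll lower the jar along the panel.

```bash
python3 - <<'E'
from h import *
s=env.read_state()
for h in (100,50,8): print(rel(*dpose(-6,h),s))
E
```

```text
([0.0063, 0.0112, 0.1176], [-0.0018, -0.0008, -0.0014])
([0.006, 0.0118, 0.2176], [-0.0018, -0.0008, -0.0014])
([0.0058, 0.0123, 0.3016], [-0.0018, -0.0008, -0.0014])
```

carry_out:
  moves:
    - {"grip":0.158,"delta_pos":[0.006,0.012,0.02],"angular":[-0.002,-0.001,-0.001]}
    - {"grip":0.158,"delta_pos":[0.006,0.012,0.05],"angular":[-0.002,-0.001,-0.001]}
    - {"grip":0.158,"delta_pos":[0.006,0.012,0.08],"angular":[-0.002,-0.001,-0.001]}
    - {"grip":0.158,"delta_pos":[0.006,0.012,0.11],"angular":[-0.002,-0.001,-0.001]}
    - {"grip":0.158,"delta_pos":[0.006,0.012,0.13],"angular":[-0.002,-0.001,-0.001]}
    - {"grip":0.158,"delta_pos":[0.006,0.012,0.13],"angular":[-0.002,-0.001,-0.001]}

```text
time: 19.7
ee_pos: [516.7, 163.4, 175.0]
orientation: [0.054, 2.631, -0.015]
force: [-0.8, 1.1, -0.6]
gripper_width: 49.6
grasp_force: 9.0
```

```bash
python3 - <<'E'
from h import *
s=env.read_state();print(s['ee_pos'],s['joint_pos'].round(2),s['grasp_force'],s['force'])
for h in (50,8): print(rel(*dpose(-6,h),s))
E
```

```text
[516.68172085 163.35741454 174.96627188] [-1.07 -0.17  0.46  2.18  0.55  0.76  0.59] 8.95726427435875 [-0.8165746   1.09728883 -0.6153592 ]
([-0.0015, -0.0009, 0.086], [-0.0002, -0.0, -0.0001])
([-0.0015, -0.0008, 0.17], [-0.0002, -0.0, -0.0001])
```

carry_out:
  moves:
    - {"grip":0.158,"delta_pos":[-0.0015,-0.001,0.03],"angular":[0,0,0]}
    - {"grip":0.158,"delta_pos":[-0.0015,-0.001,0.06],"angular":[0,0,0]}
    - {"grip":0.158,"delta_pos":[-0.0015,-0.001,0.09],"angular":[0,0,0]}
    - {"grip":0.158,"delta_pos":[-0.0015,-0.001,0.11],"angular":[0,0,0]}
    - {"grip":0.158,"delta_pos":[-0.0015,-0.001,0.13],"angular":[0,0,0]}
    - {"grip":0.158,"delta_pos":[-0.0015,-0.001,0.145],"angular":[0,0,0]}
    - {"grip":0.158,"delta_pos":[-0.0015,-0.001,0.145],"angular":[0,0,0]}

```text
time: 20.4
ee_pos: [552.6, 162.4, 112.3]
orientation: [0.052, 2.631, -0.014]
force: [0.2, 0.1, -0.7]
gripper_width: 49.8
grasp_force: 9.0
```

```bash
python3 - <<'E'
from h import *
s=env.read_state();print(s['ee_pos'],s['joint_pos'].round(2),s['grasp_force'],s['force'])
for h in (8,2,-2): print(rel(*dpose(-6,h),s))
E
```

```text
[552.59516333 162.35062934 112.27935408] [-1.04  0.02  0.53  2.18  0.49  0.55  0.64] 8.971462994813919 [ 0.19036003  0.12527908 -0.66882874]
([-0.0, -0.0019, 0.0255], [0.0001, 0.0002, 0.0003])
([-0.0, -0.0019, 0.0375], [0.0001, 0.0002, 0.0003])
([-0.0, -0.0019, 0.0455], [0.0001, 0.0002, 0.0003])
```

carry_out:
  moves:
    - {"grip":0.158,"delta_pos":[0,0,0.008],"angular":[0,0,0]}
    - {"grip":0.158,"delta_pos":[0.002,0,0.016],"angular":[0,0,0]}
    - {"grip":0.158,"delta_pos":[0.004,0,0.024],"angular":[0,0,0]}
    - {"grip":0.158,"delta_pos":[0.006,0,0.03],"angular":[0,0,0]}
    - {"grip":0.158,"delta_pos":[0.006,0,0.03],"angular":[0,0,0]}

```text
time: 20.9
ee_pos: [557.1, 162.3, 97.9]
orientation: [0.052, 2.631, -0.013]
force: [-0.1, 0.0, -1.7]
gripper_width: 49.7
grasp_force: 9.0
```

carry_out:
  moves:
    - {"grip":0.158,"delta_pos":[0,0,0.003],"angular":[0,0,0]}
    - {"grip":0.158,"delta_pos":[0,0,0.006],"angular":[0,0,0]}
    - {"grip":0.158,"delta_pos":[0,0,0.006],"angular":[0,0,0]}

```text
time: 21.2
ee_pos: [558.8, 162.4, 95.7]
orientation: [0.053, 2.63, -0.013]
force: [-0.7, 0.5, -1.0]
gripper_width: 49.7
grasp_force: 9.0
```

carry_out:
  moves:
    - {"grip":0.158,"delta_pos":[0,0,0.002],"angular":[0,0,0]}
    - {"grip":0.158,"delta_pos":[0,0,0.004],"angular":[0,0,0]}
    - {"grip":0.158,"delta_pos":[0,0,0.004],"angular":[0,0,0]}

```text
time: 21.5
ee_pos: [559.8, 162.4, 94.0]
orientation: [0.052, 2.63, -0.013]
force: [-1.1, -0.6, -0.6]
gripper_width: 49.9
grasp_force: 9.0
```

carry_out:
  moves:
    - {"grip":0.158,"delta_pos":[0,0,0.002],"angular":[0,0,0]}
    - {"grip":0.158,"delta_pos":[0,0,0.003],"angular":[0,0,0]}
    - {"grip":0.158,"delta_pos":[0,0,0.003],"angular":[0,0,0]}

```text
time: 21.8
ee_pos: [560.5, 162.4, 92.8]
orientation: [0.052, 2.63, -0.012]
force: [-2.0, 0.4, 0.4]
gripper_width: 49.4
grasp_force: 9.1
```

carry_out:
  moves:
    - {"grip":0.158,"delta_pos":[0,0,0.001],"angular":[0,0,0]}
    - {"grip":0.158,"delta_pos":[0,0,0.002],"angular":[0,0,0]}
    - {"grip":0.158,"delta_pos":[0,0,0.002],"angular":[0,0,0]}

```text
time: 22.1
ee_pos: [561.5, 162.6, 92.5]
orientation: [0.053, 2.629, -0.012]
force: [-2.3, 0.3, 5.2]
gripper_width: 49.4
grasp_force: 9.5
```

carry_out:
  moves:
    - {"grip":0.158,"delta_pos":[0.002,0,0],"angular":[0,0,0]}
    - {"grip":0.158,"delta_pos":[0.004,0,0],"angular":[0,0,0]}
    - {"grip":0.158,"delta_pos":[0.004,0,0],"angular":[0,0,0]}

```text
time: 22.4
ee_pos: [560.4, 162.7, 92.2]
orientation: [0.053, 2.628, -0.011]
force: [-1.1, -1.3, 7.9]
gripper_width: 49.7
grasp_force: 9.6
```

The jar is on the floor, with about 7 N on it along the drawer's axis. I'll ease off and release slowly.

carry_out:
  moves:
    - {"grip":0.158,"delta_pos":[0.001,0,-0.001],"angular":[0,0,0]}
    - {"grip":0.165,"delta_pos":[0.001,0,-0.001],"angular":[0,0,0]}
    - {"grip":0.172,"delta_pos":[0.001,0,-0.001],"angular":[0,0,0]}
    - {"grip":0.18,"delta_pos":[0.001,0,-0.001],"angular":[0,0,0]}
    - {"grip":0.2,"delta_pos":[0.001,0,-0.001],"angular":[0,0,0]}
    - {"grip":0.3,"delta_pos":[0.001,0,-0.001],"angular":[0,0,0]}
    - {"grip":0.5,"delta_pos":[0.001,0,-0.001],"angular":[0,0,0]}
    - {"grip":0.6,"delta_pos":[0.001,0,-0.001],"angular":[0,0,0]}
    - {"grip":0.6,"delta_pos":[0.001,0,-0.001],"angular":[0,0,0]}

```text
time: 23.3
ee_pos: [558.6, 162.4, 91.1]
orientation: [0.052, 2.63, -0.013]
force: [-0.1, -0.3, -1.4]
gripper_width: 68.6
grasp_force: 0.0
```

carry_out:
  moves:
    - {"grip":0.6,"delta_pos":[0,0,-0.02],"angular":[0,0,0]}
    - {"grip":0.6,"delta_pos":[0,0,-0.05],"angular":[0,0,0]}
    - {"grip":0.6,"delta_pos":[0,0,-0.1],"angular":[0,0,0]}
    - {"grip":0.6,"delta_pos":[0,0,-0.18],"angular":[0,0,0]}
    - {"grip":0.6,"delta_pos":[0,0,-0.26],"angular":[0,0,0]}
    - {"grip":0.6,"delta_pos":[0,0,-0.3],"angular":[0,0,0]}
    - {"grip":0.6,"delta_pos":[0,0,-0.3],"angular":[0,0,0]}

```text
time: 24.0
ee_pos: [485.3, 166.3, 225.4]
orientation: [0.053, 2.626, -0.006]
force: [-0.1, 0.8, -0.1]
gripper_width: 68.4
grasp_force: 0.0
```

```bash
python3 - <<'E'
from h import *
s=env.read_state();print(s['ee_pos'],s['joint_pos'].round(2),s['grasp_force'],s['force'])
c=snap('wrist','w6.png');w=cloud(c)
t=0.51;U=R.from_euler('z',YAW);D=U*R.from_euler('y',-t)
q=D.inv().apply((w-W([0,0,20])).reshape(-1,3)).reshape(w.shape)-[48.5,0,6]
m=(q[...,2]>76)&(q[...,2]<92)&(abs(q[...,0])<45)&(abs(q[...,1])<75)
p=q[m];print(len(p),np.median(p,0).round(1),((np.percentile(p,2,0)+np.percentile(p,98,0))/2).round(1))
E
```

```text
[485.3100587  166.29319446 225.42044508] [-1.1  -0.31  0.4   2.17  0.57  0.92  0.56] 0.0 [-0.07148989  0.82701597 -0.05358325]
2413 [-8.9  1.1 83.1] [ 9.1  4.3 80.4]
```

View pics/w6.png

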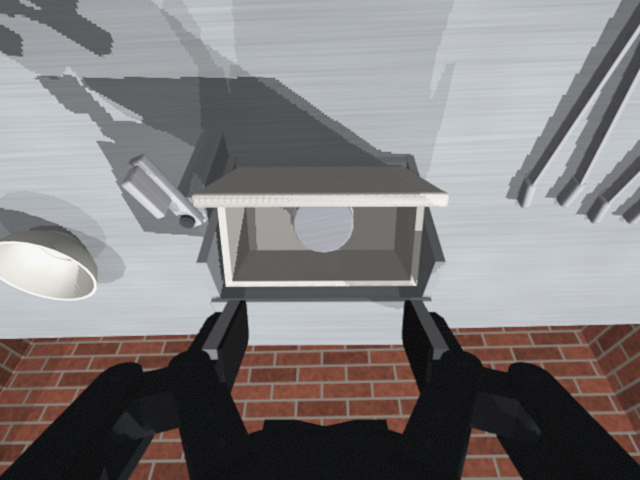

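The wrist view shows the jar's cap at (323,222) inside the drawer, close to the front panel. Its top centre is at (-9, 1, 83) mm in the floor frame, so it stands on the floor. Next I push the drawer shut with the closed, upright fingers against the front.

```bash
python3 - <<'E'
from h import *
s=env.read_state()
for p in ([-115,0,240],[-115,0,113]): print(W(p).round(0),rel(W(p),cross(0),s))
E
```

```text
[441. 166. 240.] ([0.0618, -0.0029, -0.0726], [0.0014, 0.1634, 0.0003])
[441. 166. 113.] ([0.1865, -0.0039, 0.1487], [0.0014, 0.1634, 0.0003])
```

carry_out:
  moves:
    - {"grip":-1,"delta_pos":[0.03,0,-0.07],"angular":[0,0.05,0]}
    - {"grip":-1,"delta_pos":[0.062,-0.003,-0.073],"angular":[0,0.09,0]}
    - {"grip":-1,"delta_pos":[0.062,-0.003,-0.073],"angular":[0,0.13,0]}
    - {"grip":-1,"delta_pos":[0.062,-0.003,-0.073],"angular":[0.001,0.163,0]}
    - {"grip":-1,"delta_pos":[0.062,-0.003,-0.073],"angular":[0.001,0.163,0]}
    - {"grip":-1,"delta_pos":[0.062,-0.003,-0.073],"angular":[0.001,0.163,0]}

```text
time: 24.65
ee_pos: [440.5, 164.7, 237.3]
orientation: [-0.066, -3.14, 0.009]
force: [-0.4, -0.3, 0.4]
gripper_width: -0.2
grasp_force: 0.0
```

```bash
python3 - <<'E'
from h import *
s=env.read_state();print(s['ee_pos'],s['joint_pos'].round(2),s['gripper_width'])
for p in ([-115,0,113],[-80,0,113],[-11,0,113]): print(W(p).round(0),rel(W(p),cross(0),s))
E
```

```text
[440.53007196 164.72370776 237.26703922] [-1.17 -0.06  0.69  1.86  0.05  1.33  1.04] -0.2449396035362295
[441. 166. 113.] ([-0.0001, 0.004, 0.2485], [-0.0018, -0.0001, -0.0004])
[476. 165. 113.] ([-0.0701, 0.004, 0.2485], [-0.0018, -0.0001, -0.0004])
[545. 162. 113.] ([-0.2081, 0.0042, 0.2485], [-0.0018, -0.0001, -0.0004])
```

carry_out:
  moves:
    - {"grip":-1,"delta_pos":[0,0.004,0.08],"angular":[-0.002,0,0]}
    - {"grip":-1,"delta_pos":[0,0.004,0.16],"angular":[-0.002,0,0]}
    - {"grip":-1,"delta_pos":[0,0.004,0.248],"angular":[-0.002,0,0]}
    - {"grip":-1,"delta_pos":[0,0.004,0.248],"angular":[-0.002,0,0]}
    - {"grip":-1,"delta_pos":[-0.03,0.004,0.248],"angular":[-0.002,0,0]}
    - {"grip":-1,"delta_pos":[-0.06,0.004,0.248],"angular":[-0.002,0,0]}
    - {"grip":-1,"delta_pos":[-0.07,0.004,0.248],"angular":[-0.002,0,0]}
    - {"grip":-1,"delta_pos":[-0.08,0.004,0.248],"angular":[-0.002,0,0]}
    - {"grip":-1,"delta_pos":[-0.09,0.004,0.248],"angular":[-0.002,0,0]}
    - {"grip":-1,"delta_pos":[-0.1,0.004,0.248],"angular":[-0.002,0,0]}

```text
time: 25.65
ee_pos: [489.9, 165.6, 114.9]
orientation: [-0.063, -3.139, -0.007]
force: [-3.1, 0.2, 2.4]
gripper_width: -0.1
grasp_force: 1.6
```

carry_out:
  moves:
    - {"grip":-1,"delta_pos":[-0.01,0,0],"angular":[0,0,0]}
    - {"grip":-1,"delta_pos":[-0.02,0,0],"angular":[0,0,0]}
    - {"grip":-1,"delta_pos":[-0.03,0,0],"angular":[0,0,0]}
    - {"grip":-1,"delta_pos":[-0.04,0,0],"angular":[0,0,0]}
    - {"grip":-1,"delta_pos":[-0.05,0,0],"angular":[0,0,0]}
    - {"grip":-1,"delta_pos":[-0.06,0,0],"angular":[0,0,0]}
    - {"grip":-1,"delta_pos":[-0.07,0,0],"angular":[0,0,0]}
    - {"grip":-1,"delta_pos":[-0.08,0,0],"angular":[0,0,0]}
    - {"grip":-1,"delta_pos":[-0.085,0,0],"angular":[0,0,0]}
    - {"grip":-1,"delta_pos":[-0.085,0,0],"angular":[0,0,0]}

```text
time: 26.65
ee_pos: [533.2, 163.4, 114.5]
orientation: [-0.064, -3.141, -0.006]
force: [0.0, -0.2, 0.6]
gripper_width: -0.0
grasp_force: 0.0
```

```bash
python3 - <<'E'
from h import *
s=env.read_state();print(s['ee_pos'],s['force'],s['joint_pos'].round(2))
for p in ([-11,0,113],[-9,0,113]): print(W(p).round(0),rel(W(p),cross(0),s))
E
```

```text
[533.20153515 163.37846816 114.45268071] [ 0.02204094 -0.21786776  0.63901479] [-0.99  0.33  0.73  1.81 -0.25  1.1   1.36]
[545. 162. 113.] ([-0.0227, -0.0023, 0.0029], [0.0012, -0.0001, 0.0001])
[547. 162. 113.] ([-0.0267, -0.0023, 0.0029], [0.0012, -0.0001, 0.0001])
```

carry_out:
  moves:
    - {"grip":-1,"delta_pos":[-0.008,-0.002,0],"angular":[0,0,0]}
    - {"grip":-1,"delta_pos":[-0.014,-0.002,0],"angular":[0,0,0]}
    - {"grip":-1,"delta_pos":[-0.02,-0.002,0],"angular":[0,0,0]}
    - {"grip":-1,"delta_pos":[-0.022,-0.002,0],"angular":[0,0,0]}
    - {"grip":-1,"delta_pos":[-0.022,-0.002,0],"angular":[0,0,0]}

```text
time: 27.15
ee_pos: [543.7, 162.1, 114.4]
orientation: [-0.064, -3.14, -0.006]
force: [-0.8, 0.6, 0.7]
gripper_width: -0.1
grasp_force: 0.6
```

carry_out:
  moves:
    - {"grip":-1,"delta_pos":[-0.002,0,0],"angular":[0,0,0]}
    - {"grip":-1,"delta_pos":[-0.004,0,0],"angular":[0,0,0]}
    - {"grip":-1,"delta_pos":[-0.004,0,0],"angular":[0,0,0]}

```text
time: 27.45
ee_pos: [543.7, 162.1, 114.3]
orientation: [-0.063, -3.136, -0.006]
force: [-13.4, 0.2, 9.5]
gripper_width: 0.1
grasp_force: 6.6
```

```bash
cat > lip.py <<'E'
from h import *
def tiltest(n):
    c=snap(n,'t.png');w=cloud(c);U=R.from_euler('z',YAW)
    q=U.inv().apply((w-O).reshape(-1,3)).reshape(w.shape)
    m=(abs(q[...,1])<80)&(abs(q[...,1])>30)&(q[...,0]<14)&(q[...,0]>-25)&(q[...,2]>151)&(q[...,2]<161)
    p=q[m]; x=np.median(p[:,0]);print(n,len(p),np.percentile(p[:,0],[5,50,95]).round(1),'tilt~',round((4-x)/136,3))
E
python3 - <<'E'
from lip import *
s=env.read_state();print(s['ee_pos'],s['force']);tiltest('side');tiltest('wrist');tiltest('top')
E
```

```text
[543.69362588 162.10875157 114.27882718] [-13.39479467   0.2397317    9.54839805]
side 46 [0.1 4.9 9.2] tilt~ -0.006
wrist 2892 [-0.9  0.9  7.4] tilt~ 0.023
top 29 [-1.2  2.8  7.5] tilt~ 0.009
```

The drawer is against its stop: 13 N reaction with no travel, and three views give a tilt of about 0. Next is the turnbutton, pushing its fin round from the outer side.

```bash
cat > tb.py <<'E'
from h import *
pin=np.array([-14.,-109]);
def C(a,m=0.,r=46):
    d=np.array([-np.cos(a),np.sin(a)]);n=np.array([np.sin(a),np.cos(a)])
    return pin+r*d-n*(4+11*abs(n[0])+14*abs(n[1])+m)
E
python3 - <<'E'
from tb import *
s=env.read_state();c=C(-.41,9);print(c)
for p in ([-60,0,114],[-60,0,190],[*c,190],[*c,111]): print(rel(W(p),cross(0),s))
E
```

```text
[ -44.13983242 -155.0554503 ]
([0.0963, -0.0006, 0.001], [0.0013, -0.0017, 0.0003])
([0.0971, 0.0001, -0.151], [0.0013, -0.0017, 0.0003])
([0.0657, -0.3101, -0.1524], [0.0013, -0.0017, 0.0003])
([0.0648, -0.3107, 0.0056], [0.0013, -0.0017, 0.0003])
```

carry_out:
  moves:
    - {"grip":-1,"delta_pos":[0.05,0,0],"angular":[0,0,0]}
    - {"grip":-1,"delta_pos":[0.096,0,-0.05],"angular":[0,0,0]}
    - {"grip":-1,"delta_pos":[0.097,0,-0.15],"angular":[0,0,0]}
    - {"grip":-1,"delta_pos":[0.09,-0.07,-0.152],"angular":[0,0,0]}
    - {"grip":-1,"delta_pos":[0.08,-0.15,-0.152],"angular":[0,0,0]}
    - {"grip":-1,"delta_pos":[0.07,-0.24,-0.152],"angular":[0,0,0]}
    - {"grip":-1,"delta_pos":[0.066,-0.31,-0.152],"angular":[0,0,0]}
    - {"grip":-1,"delta_pos":[0.066,-0.31,-0.152],"angular":[0,0,0]}
    - {"grip":-1,"delta_pos":[0.066,-0.31,-0.152],"angular":[0,0,0]}

```text
time: 28.5
ee_pos: [506.6, 7.5, 190.0]
orientation: [-0.067, -3.141, -0.007]
force: [0.4, 0.5, 0.0]
gripper_width: -0.2
grasp_force: 0.0
```

```bash
python3 - <<'E'
from tb import *
from lip import tiltest
s=env.read_state();print(s['ee_pos'],s['joint_pos'].round(2));tiltest('side');tiltest('top');tiltest('wrist')
c=C(-.41,9)
print('down',rel(W([*c,111]),cross(0),s))
for a in (-.41,-.2,0,.2,.4,.6,.8,1.,1.2,1.4,1.57): print(a,rel(W([*C(a),111]),cross(0),s)[0])
E
```

```text
[506.61063354   7.54416487 189.97705278] [-0.93  0.1   0.89  1.85 -0.09  1.23  1.52]
side 48 [0.1 4.3 9.1] tilt~ -0.003
top 123 [-1.   3.5  8.1] tilt~ 0.004
wrist 1683 [-0.5  2.7  8.4] tilt~ 0.009
down ([0.0031, 0.0004, 0.158], [0.0015, -0.0001, -0.0005])
-0.41 [0.0103, 0.0169, 0.158]
-0.2 [0.0252, 0.0352, 0.1581]
0 [0.0349, 0.0565, 0.1582]
0.2 [0.041, 0.0717, 0.1583]
0.4 [0.0442, 0.0893, 0.1584]
0.6 [0.0435, 0.1085, 0.1585]
0.8 [0.0382, 0.1283, 0.1586]
1.0 [0.0278, 0.1474, 0.1586]
1.2 [0.0125, 0.1643, 0.1587]
1.4 [-0.0073, 0.1774, 0.1588]
1.57 [-0.0268, 0.1846, 0.1588]
```

carry_out:
  moves:
    - {"grip":-1,"delta_pos":[0.003,0,0.08],"angular":[0.001,0,0]}
    - {"grip":-1,"delta_pos":[0.003,0,0.158],"angular":[0.001,0,0]}
    - {"grip":-1,"delta_pos":[0.003,0,0.158],"angular":[0.001,0,0]}
    - {"grip":-1,"delta_pos":[0.01,0.017,0.158],"angular":[0.001,0,0]}
    - {"grip":-1,"delta_pos":[0.025,0.035,0.158],"angular":[0.001,0,0]}
    - {"grip":-1,"delta_pos":[0.035,0.056,0.158],"angular":[0.001,0,0]}
    - {"grip":-1,"delta_pos":[0.041,0.072,0.158],"angular":[0.001,0,0]}
    - {"grip":-1,"delta_pos":[0.044,0.089,0.158],"angular":[0.001,0,0]}
    - {"grip":-1,"delta_pos":[0.043,0.108,0.158],"angular":[0.001,0,0]}
    - {"grip":-1,"delta_pos":[0.038,0.128,0.158],"angular":[0.001,0,0]}

```text
time: 29.65
ee_pos: [490.2, 74.1, 111.5]
orientation: [-0.063, -3.14, -0.002]
force: [-0.6, 0.1, 0.0]
gripper_width: 0.0
grasp_force: 0.3
```

carry_out:
  moves:
    - {"grip":-1,"delta_pos":[-0.01,0.019,0],"angular":[0,0,0]}
    - {"grip":-1,"delta_pos":[-0.026,0.036,0],"angular":[0,0,0]}
    - {"grip":-1,"delta_pos":[-0.045,0.049,0],"angular":[0,0,0]}
    - {"grip":-1,"delta_pos":[-0.055,0.053,0],"angular":[0,0,0]}
    - {"grip":-1,"delta_pos":[-0.065,0.056,0],"angular":[0,0,0]}
    - {"grip":-1,"delta_pos":[-0.065,0.056,0],"angular":[0,0,0]}

```text
time: 30.25
ee_pos: [524.3, 99.5, 111.0]
orientation: [-0.064, -3.14, -0.0]
force: [0.2, -1.1, -0.6]
gripper_width: -0.1
grasp_force: 0.0
```

```bash
python3 - <<'E'
from tb import *
s=env.read_state();print(s['ee_pos'],s['force'],W([*C(1.57),111]),rel(W([*C(1.57),111]),cross(0),s))
E
```

```text
[524.28497961  99.47798679 111.04239015] [ 0.24726241 -1.08011994 -0.57660958] [523.89387292  99.53161077 111.        ] ([0.0008, 0.0001, 0.0001], [0.0001, -0.0002, -0.0])
```

Now I back off and check the turnbutton's angle and the jar from the cameras.

carry_out:
  moves:
    - {"grip":-1,"delta_pos":[0.03,0,0],"angular":[0,0,0]}
    - {"grip":-1,"delta_pos":[0.1,0,0],"angular":[0,0,0]}
    - {"grip":-1,"delta_pos":[0.1,0,-0.1],"angular":[0,0,0]}
    - {"grip":-1,"delta_pos":[0.1,0,-0.2],"angular":[0,0,0]}
    - {"grip":-1,"delta_pos":[0.1,0,-0.3],"angular":[0,0,0]}
    - {"grip":-1,"delta_pos":[0.1,0,-0.3],"angular":[0,0,0]}
    - {"grip":-1,"delta_pos":[0.1,0,-0.3],"angular":[0,0,0]}

```text
time: 30.95
ee_pos: [474.2, 101.6, 262.0]
orientation: [0.064, 3.14, 0.005]
force: [0.4, 0.1, -0.6]
gripper_width: -0.1
grasp_force: 0.0
```

```bash
python3 - <<'E'
from tb import *
from lip import tiltest
s=env.read_state();print(s['ee_pos'],s['force'],s['time']);tiltest('top');tiltest('side')
U=R.from_euler('z',YAW)
for n in ('wrist','top','side'):
    c=snap(n,'f_'+n+'.png');w=cloud(c);q=U.inv().apply((w-O).reshape(-1,3)).reshape(w.shape)
    m=(q[...,0]>-75)&(q[...,0]<-4)&(q[...,1]>-170)&(q[...,1]<-35)&(q[...,2]>124)&(q[...,2]<136);p=q[m]
    if len(p)>5:
        r=cv2.minAreaRect(p[:,:2].astype(np.float32));md=p[:,:2].mean(0)-pin
        print(n,len(p),'fin',p.mean(0).round(1),np.round(r[1],1),'angle',np.arctan2(md[1],-md[0]).round(3))
    j=(q[...,0]>8)&(q[...,0]<95)&(abs(q[...,1])<75)&(q[...,2]>100)&(q[...,2]<120);p=q[j]
    if len(p)>5: print('   jar cap',len(p),np.median(p,0).round(1),p.min(0).round(0),p.max(0).round(0))
E
```

```text
[474.20002887 101.57914033 262.02174422] [ 0.44767579  0.12889228 -0.57467746] 30.95
top 16 [-0.5  3.3  6.6] tilt~ 0.005
side 83 [-0.1  4.   8.9] tilt~ 0.0
wrist 153 fin [-14.5 -79.4 128.7] [ 8.6 34.4] angle 1.552
   jar cap 581 [ 46.4  -0.8 109.9] [ 39. -23. 108.] [ 60.  24. 112.]
side 32 fin [-13.1 -74.  128.6] [34.8  7.6] angle 1.596
   jar cap 161 [ 38.3  -5.6 108. ] [ 22. -26. 100.] [ 60.  73. 111.]
```

```bash
python3 -c "
from h import *
print(job.sign_off())"
```

```text
the job is handed in; nothing more can be done
None
```

The jar stands upright in the drawer, the drawer is shut (camera-measured tilt about 0 rad), and the turnbutton lies across its front at about 1.55 rad; I handed the job in at about 31 s, and the sign-off returned no verdict.

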